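Gauge a plug pin through shrinking rings and store it by size

TASK

Take the plug pin from the hole of the metal feed rack nearest the robot and lower it gently, upright, down through the stack of gauge rings, feeling for their holes, until one that is really too small stops it (not just an edge it has caught on), pressing it lightly on that ring for about a second. Then hang it fully home, collar on the plate, in the hole of the plywood store rack that matches its size, and leave the other pins hanging and the bystanding things where they are.

Things in the scene. Friction and masses are not known exactly. Their poses are not given: they have to be found in the camera images.
- pin_1: One of three steel pins that differ only in the shank: 22.6, 18.6 or 14.6 mm thick, not told which. Origin: on the axis at the collar's underside, z up. Below: shank 100 mm long, flat tip chamfered 1.3 mm. Above: collar 34 mm wide, 6 mm high, then a square grip head 18 x 18 mm, 6 to 46 mm above the origin, sides along its x and y (at the start within 0.1 rad of the rack's). About 0.2 kg. Hangs by its collar in the feed rack; the one in feed_front is to be gauged.
- pin_2: One of three steel pins that differ only in the shank: 22.6, 18.6 or 14.6 mm thick, not told which. Origin: on the axis at the collar's underside, z up. Below: shank 100 mm long, flat tip chamfered 1.3 mm. Above: collar 34 mm wide, 6 mm high, then a square grip head 18 x 18 mm, 6 to 46 mm above the origin, sides along its x and y (at the start within 0.1 rad of the rack's). About 0.2 kg. Hangs by its collar in the feed rack; the one in feed_front is to be gauged.
- pin_3: One of three steel pins that differ only in the shank: 22.6, 18.6 or 14.6 mm thick, not told which. Origin: on the axis at the collar's underside, z up. Below: shank 100 mm long, flat tip chamfered 1.3 mm. Above: collar 34 mm wide, 6 mm high, then a square grip head 18 x 18 mm, 6 to 46 mm above the origin, sides along its x and y (at the start within 0.1 rad of the rack's). About 0.2 kg. Hangs by its collar in the feed rack; the one in feed_front is to be gauged.
- feed_rack: fixed aluminium bridge rack 170 x 64 mm, 112 mm high, plate 10 mm thick on two end panels, with three equal 24 mm holes in a row along its x. Origin: centre of the underside; x along the row, away from the robot (yaw within 0.3 rad), z up.
- feed_front (a point): centre, in the top face, of the feed rack's hole nearest the robot, 50 mm from the rack's middle towards the robot: the pin to gauge hangs here. z up.
- feed_spare1 (a point): centre, in the top face, of the feed rack's second hole, 62 mm behind feed_front: a spare pin hangs here. z up.
- feed_spare2 (a point): centre, in the top face, of the feed rack's hole farthest from the robot, 105 mm behind feed_front: a spare pin hangs here. z up.
- gauge: base of the gauge, a steel plate 85 x 110 x 12 mm fixed to the bench. On it, on two stiff cross slides that were left set up to 4.5 mm off centre along x and along y (how far is not told, and the stack does not shift), stands the stack of gauge rings with two guide rods 42 mm either side along y, tops 134 mm above the bench. Origin: centre of the underside; z up.
- gauge_top (a point): point straight above the base's origin at the height of the top ring's upper face, 130 mm up; the rings' own axis may be off it by up to 4.5 mm each way. Four flat steel rings 42 mm across, 8 mm thick, sharp-edged, one axis: top faces at 130, 105, 80, 55 mm, bores 24, 20, 16, 12 mm. The 20 mm ring stops the 22.6 mm pin, the 16 mm ring the 18.6 mm pin, the 12 mm ring the 14.6 mm pin.
- gauge_low (a point): point straight above the base's origin at the height of the lowest ring's upper face, 55 mm up. The four rings give way together, straight down, on springs when pressed: from about 1 N, 1 mm for each further 1.2 N, up to 12 mm (about 15 N), then hard; let go they rise again. Sideways they are rigid. Press no harder than 25 N.
- store_rack: fixed plywood bridge rack of the same build (170 x 64 mm, 112 mm high, plate 10 mm thick), empty, with three holes of different size in a row along its x, 45 mm apart, widest nearest the robot. Origin: centre of the underside; x along the row, away from the robot (yaw within 0.3 rad), z up.
- store_wide (a point): centre, in the top face, of the wide hole (25 mm, straight through, not chamfered) of the plywood store rack, nearest the robot. It takes the wide pin; the pin is home when the collar lies on the plate. Axes as store_rack. Wide pin: 22.6 mm, the one that the 20 mm ring stops.
- store_medium (a point): centre, in the top face, of the medium hole (21 mm, straight through, not chamfered) of the plywood store rack, in the middle of the row. It takes the medium pin; the pin is home when the collar lies on the plate. Axes as store_rack. Medium pin: 18.6 mm, the one that the 16 mm ring stops.
- store_narrow (a point): centre, in the top face, of the narrow hole (17 mm, straight through, not chamfered) of the plywood store rack, farthest from the robot. It takes the narrow pin; the pin is home when the collar lies on the plate. Axes as store_rack. Narrow pin: 14.6 mm, the one that the 12 mm ring stops.
- bronze_block: bystander: flat bronze-coloured block 61 x 85 x 10 mm lying on the bench to the left. Origin: centre of the underside.
- ceramic_dish: bystander: round white ceramic dish, 70 mm across, 19 mm high, on the bench to the left. Origin: centre of the underside.
- flux_brush: bystander: small brush, 147 mm long, lying on the bench behind the work. Origin: centre of the underside.
Not all that is in view belongs to the job. Leave any purple or red look-alike of the pin_3 alone.

How it is judged:
By the outcome, as a careful person would: the job done as asked, in the order asked, and still so for the second after the job is handed in, with the robot touching nothing.
It also fails if it takes over 72 s, if anything falls off the work surface, if the arm or the gripper's body presses on something with over 40 N, if the wrist force passes 120 N, or if a joint passes its speed limit or range.

ROBOT

A 6-joint arm with a two-finger parallel gripper is mounted at the origin on a cart in front of the work surface, level with it; the furniture and walls round the work are solid. World frame = base frame: x ahead of the robot, y to its left, z up, the work surface at z = 0. Lengths are in mm, angles in rad, forces in N, time in s.
With the tool pointing down it reaches from about 350 to 775 mm from the base axis. Payload 7.3 kg.
Tool frame: the origin (TCP) lies on the centre line of the jaws, within the pads' length; the fingertips stand 22 mm ahead of it and the grasp point (between the pads) lies 3 mm ahead of it; z points along the fingers, y is the direction in which the jaws open and shut (so a half turn about z gives the same grasp; the last joint's range is limited). The gripper opens to 92 mm and grips with 3 to 60 N. Pads are 19 mm wide; open, the fingers measure 130 mm over their backs; the gripper's body (75 mm by 190 mm) begins 47 mm behind the grasp point.
Start: joints at [-1.486, 0.342, 1.524, -0, 1.275, -0.146], TCP at [120.119, -511.094, 216.941] pointing down, gripper open.
Joint ranges: [-2.53, 2.53], [-0.77, 2.02], [0.04, 2.7], [-1, 4.14], [0.28, 2.66], [-3.11, 3.11]. Speed limits (rad/s): [2.57, 2.57, 3.14, 3.14, 3.14, 3.14].

INTERFACE

Orientations are given as [roll, pitch, yaw] about the fixed x, y, z axes, in that order (R = Rz(yaw) Ry(pitch) Rx(roll)).
In Python, from plant import bot gives the robot as it stands.
- The arm moves only by the tool play_rows, never from a script. Its argument "moves" is one flat list of numbers, 5 for each row, row after row: the closure in counts, from 0 (fully open) to 255 (shut), then the shift along the tool's x, y, z in mm, then the turn about the tool's z in degrees. A call has 1 to 8 rows; each row is the pose to reach, as a shift and turn from the pose commanded when the call began, along the tool's axes at that moment; what a row does not reach only later rows make up. A row lasts 1/12 s, in which the tool goes at most 41.7 mm and 7.16 degrees, less where a joint would pass 70% of its speed; a pose out of reach is approached as far as the arm can. A call with a gripper value outside its range is refused whole. The fingers move at their own pace and stop on an object; the grip force is fixed at half the most. Time passes only in rows, so rows that repeat a pose let the fingers close. It gives the time, the measured TCP pose, the force and the opening at its end, in the units of the state.
- bot.get_obs(): the state, without advancing time (a new reading comes with each control period).
- bot.capture(name): name is "side" or "top"; returns a dict with "color" (420x560x3 uint8, red, green, blue), "fx", "fy", "cx", "cy" (pixels), "world_to_cam" (4x4, takes a point from world to camera coordinates). Camera axes: x right, y down, z forward; pixel columns grow to the right and rows downward; lengths in mm; the calibration is good to about 2 mm. A picture is of the moment at which its call begins. There is no depth.
- bot.close_job(): hands the job in, once; it reports no verdict.
The state is a dict: "time": time; "joint_positions": joint angles; "dq": joint speeds; "tau": joint torques, N m; "tool_pos": TCP position; "tcp_rot": TCP orientation; "contact_force": force on the tool from outside, world axes, zero at the start; "moment": the same for the moment, N m; "grip_width": finger opening in mm.
Only numpy, scipy, OpenCV 4.12 (cv2) and the standard library are available. Lean on these libraries where they do the work, as an engineer would, in place of code of your own. Each camera call takes 0.05 s, during which the arm holds its last target.

## Working session

There is one attempt and no reset: what is moved stays moved. The work goes in short steps, Python scripts to look and compute and a tool call to move; the robot and the scene stay as the last step left them, time stands still between calls to the robot, and variables do not carry over. Pictures are saved under pics/ and viewed, and the job is handed in when it is done.

Besides the shell and the picture viewer there is one more tool, called after ">>>" as name(argument=value, ...), one argument or row to a line, values as JSON. play_rows: Moves the arm, as the interface text tells. Its arguments: {"type":"object","properties":{"moves":{"type":"array","items":{"type":"number"}}},"required":["moves"]}

```bash
mkdir -p pics; ls; python3 - <<'E'
from plant import bot
import cv2,numpy as np
o=bot.get_obs(); print({k:np.round(v,3) if not isinstance(v,dict) else v for k,v in o.items()})
for n in("side","top"):
    c=bot.capture(n); cv2.imwrite(f"pics/{n}0.png",c["color"][:,:,::-1])
    print(n,c["fx"],c["fy"],c["cx"],c["cy"],np.round(c["world_to_cam"],4).tolist())
E
```

```text
pics
{'time': np.float64(0.0), 'joint_positions': array([-1.486,  0.343,  1.525,  0.   ,  1.275, -0.146]), 'dq': array([-0.001,  0.   , -0.001, -0.   , -0.002, -0.   ]), 'tau': array([ 1.0000e-03, -4.3124e+01, -2.4422e+01,  7.2000e-02,  5.6000e-02,
       -0.0000e+00]), 'tool_pos': array([ 120.087, -510.669,  216.258]), 'tcp_rot': array([-3.14 , -0.   ,  0.231]), 'contact_force': array([ 0.306, -0.28 ,  0.094]), 'moment': array([-0.073,  0.018,  0.046]), 'grip_width': np.float64(91.701)}
side 540.2769695947313 540.2769695947313 277.4214946709948 200.79371260656657 [[0.9062, -0.4228, -0.0085, -452.2907], [-0.2046, -0.4207, -0.8839, 201.4053], [0.3701, 0.8027, -0.4677, 1310.9757], [0.0, 0.0, 0.0, 1.0]]
top 431.73703951318953 431.73703951318953 277.15064710504043 211.3219236743909 [[0.0258, -0.9997, 0.0056, -23.1867], [-0.9919, -0.0263, -0.1239, 494.0594], [0.124, -0.0023, -0.9923, 1117.1345], [0.0, 0.0, 0.0, 1.0]]
```

View pics/side0.png

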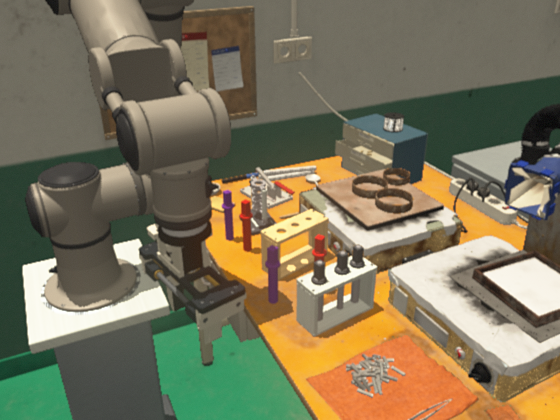

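View pics/top0.png

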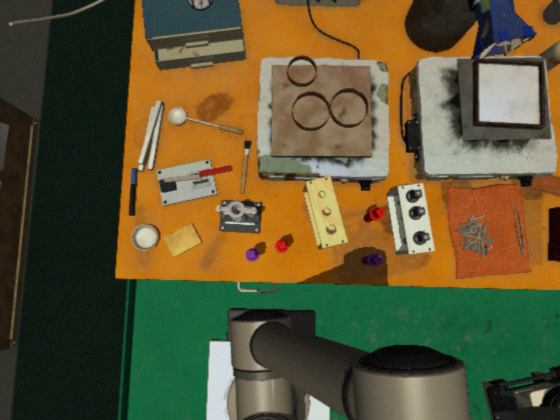

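The top view shows the metal feed rack at (410,218), with dark pins at about (421,238), (417,211) and (412,196). The store rack is at (325,212) and the gauge at (240,213). There are purple and red look-alikes at (253,254), (373,259), (282,245) and (376,213). Next I'll enlarge these areas.

```bash
python3 - <<'E'
import cv2,numpy as np
t=cv2.imread("pics/top0.png"); s=cv2.imread("pics/side0.png")
def g(im,x0,x1,y0,y1,f,n):
    c=cv2.resize(im[y0:y1,x0:x1],None,fx=f,fy=f,interpolation=cv2.INTER_CUBIC)
    for x in range(x0,x1,10): cv2.putText(c,str(x),((x-x0)*f,8),0,.3,(255,255,255),1); cv2.line(c,((x-x0)*f,0),((x-x0)*f,4),(0,255,0),1)
    for y in range(y0,y1,10): cv2.putText(c,str(y),(0,(y-y0)*f+4),0,.3,(255,255,255),1)
    cv2.imwrite(n,c)
g(t,365,445,170,270,6,"pics/ta.png")
g(t,210,350,165,265,5,"pics/tb.png")
g(s,230,390,170,340,4,"pics/sa.png")
E
```

```text
(no output)
```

View pics/ta.png

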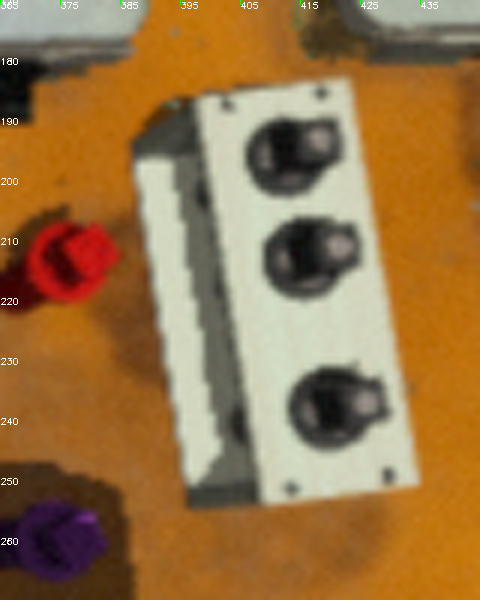

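View pics/tb.png

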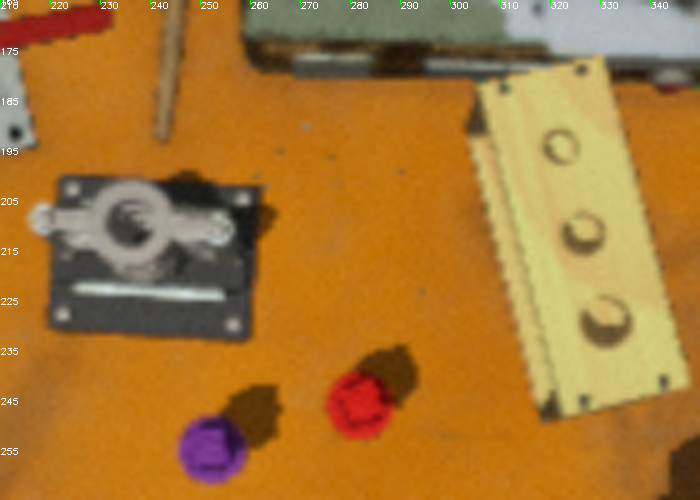

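View pics/sa.png

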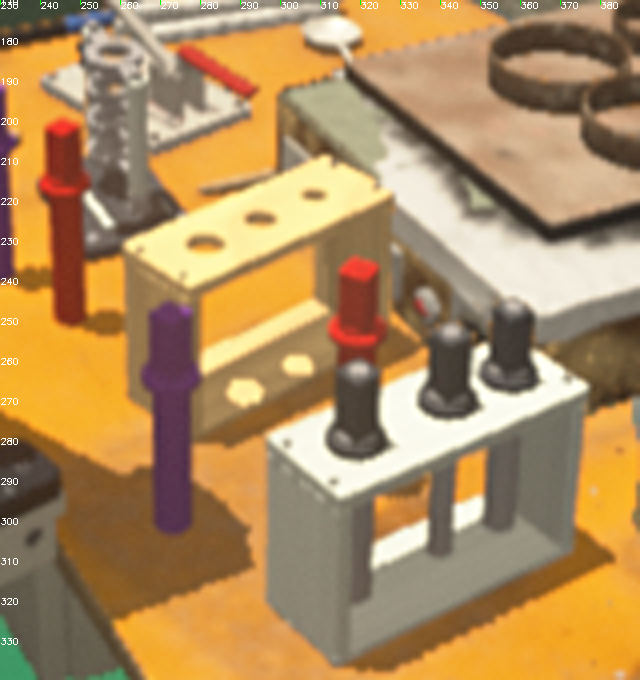

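In the crops, the front pin (feed_front) is the dark steel pin in the grey rack at top (421,238) and side (319,272). It isn't either of the coloured pins standing next to the rack. Next I'll fit poses from the corner pixels.

```bash
cat > h.py <<'E'
import numpy as np,cv2
from scipy.optimize import least_squares
CAM={"side":(540.27697,277.42149,200.79371,np.array([[0.9062, -0.4228, -0.0085, -452.2907], [-0.2046, -0.4207, -0.8839, 201.4053], [0.3701, 0.8027, -0.4677, 1310.9757]])),
"top":(431.73704,277.15065,211.32192,np.array([[0.0258, -0.9997, 0.0056, -23.1867], [-0.9919, -0.0263, -0.1239, 494.0594], [0.124, -0.0023, -0.9923, 1117.1345]]))}
def proj(cam,P):
    f,cx,cy,T=CAM[cam]; P=np.atleast_2d(P); q=P@T[:,:3].T+T[:,3]
    return np.c_[f*q[:,0]/q[:,2]+cx,f*q[:,1]/q[:,2]+cy]
def back(cam,uv,z):
    f,cx,cy,T=CAM[cam]; d=T[:,:3].T@np.array([(uv[0]-cx)/f,(uv[1]-cy)/f,1]); c=-T[:,:3].T@T[:,3]
    return c+d*(z-c[2])/d[2]
def rackpts(p,L):
    c,s=np.cos(p[2]),np.sin(p[2]); L=np.array(L,float)
    return np.c_[p[0]+c*L[:,0]-s*L[:,1],p[1]+s*L[:,0]+c*L[:,1],L[:,2]]
E
cat > f.py <<'E'
from h import *
ta=lambda x,y:(365+(x+.5)/6-.5,170+(y+.5)/6-.5)
tb=lambda x,y:(210+(x+.5)/5-.5,165+(y+.5)/5-.5)
sa=lambda x,y:(230+(x+.5)/4-.5,170+(y+.5)/4-.5)
FL,FR,NR,NL=[85,32,112],[85,-32,112],[-85,-32,112],[-85,32,112]
feed={"top":[(FL,ta(196,97)),(FR,ta(349,78)),(NR,ta(420,486)),(NL,ta(262,506))],
 "side":[(NL,sa(268,437)),(NR,sa(340,500)),(FR,sa(588,385))]}
store={"top":[(FL,tb(478,85)),(FR,tb(604,56)),(NR,tb(690,386)),(NL,tb(562,417)),([-45,0,112],tb(606,321)),([0,0,112],tb(583,234)),([45,0,112],tb(561,147))],
 "side":[(NL,sa(124,247)),(NR,sa(188,292)),(FR,sa(393,197)),(FL,sa(327,153)),([-45,0,112],sa(206,242)),([0,0,112],sa(261,218)),([45,0,112],sa(315,195))]}
for n,d in(("feed",feed),("store",store)):
    for cams in(("top",),("side",),("top","side")):
        def r(p):
            return np.concatenate([(proj(c,rackpts(p,[a for a,_ in d[c]]))-np.array([b for _,b in d[c]])).ravel() for c in cams])
        x0=[*back("top",np.mean([b for _,b in d["top"]],0),112)[:2],0]
        s=least_squares(r,x0); print(n,cams,np.round(s.x,3),"rms px",round(float(np.sqrt(np.mean(s.fun**2))),2))
        if len(cams)==2:print(np.round(s.fun.reshape(-1,2),1).tolist()); print(rackpts(s.x,[[-50,0,112],[12,0,112],[55,0,112],[-45,0,112],[0,0,112],[45,0,112]]).round(1).tolist())
print("gauge ring top",back("top",tb(131,224),130))
E
python3 f.py
python3 - <<'E'
import cv2
t=cv2.imread("pics/top0.png"); s=cv2.imread("pics/side0.png")
def g(im,x0,x1,y0,y1,f):
    c=cv2.resize(im[y0:y1,x0:x1],None,fx=f,fy=f,interpolation=cv2.INTER_CUBIC)
    for x in range(x0,x1,10): cv2.putText(c,str(x),((x-x0)*f,8),0,.3,(0,0,255),1)
    for y in range(y0,y1,10): cv2.putText(c,str(y),(0,(y-y0)*f+4),0,.3,(0,0,255),1)
    return c
cv2.imwrite("pics/ga.png",cv2.resize(cv2.hconcat([g(t,210,270,195,250,7)[:,:],g(s,240,290,175,230,7)]),None,fx=1,fy=1))
E
```

```text
feed ('top',) [ 4.77125e+02 -3.52341e+02  1.52000e-01] rms px 0.16
feed ('side',) [ 4.76566e+02 -3.51583e+02  1.71000e-01] rms px 0.32
feed ('top', 'side') [ 4.76901e+02 -3.52144e+02  1.58000e-01] rms px 0.33
[[-0.1, 0.3], [-0.4, 0.1], [-0.2, -0.1], [0.4, 0.0], [-0.4, -0.2], [0.2, -0.4], [0.5, 0.7]]
[[427.5, -360.0, 112.0], [488.8, -350.3, 112.0], [531.2, -343.5, 112.0], [432.5, -359.2, 112.0], [476.9, -352.1, 112.0], [521.3, -345.1, 112.0]]
store ('top',) [ 4.87341e+02 -1.31315e+02  2.62000e-01] rms px 0.13
store ('side',) [ 4.86325e+02 -1.31833e+02  2.66000e-01] rms px 0.54
store ('top', 'side') [ 4.86952e+02 -1.31329e+02  2.64000e-01] rms px 0.41
[[0.1, 0.1], [-0.2, -0.0], [-0.1, 0.2], [0.2, 0.2], [0.0, 0.4], [0.0, 0.2], [-0.1, 0.1], [-0.6, -0.5], [0.4, -1.0], [0.9, -0.9], [-0.1, 0.9], [0.1, 0.3], [0.2, 0.2], [0.0, -0.0]]
[[438.7, -144.4, 112.0], [498.5, -128.2, 112.0], [540.1, -117.0, 112.0], [443.5, -143.1, 112.0], [487.0, -131.3, 112.0], [530.4, -119.6, 112.0]]
gauge ring top [484.11604079  90.43673157 130.        ]
```

View pics/ga.png

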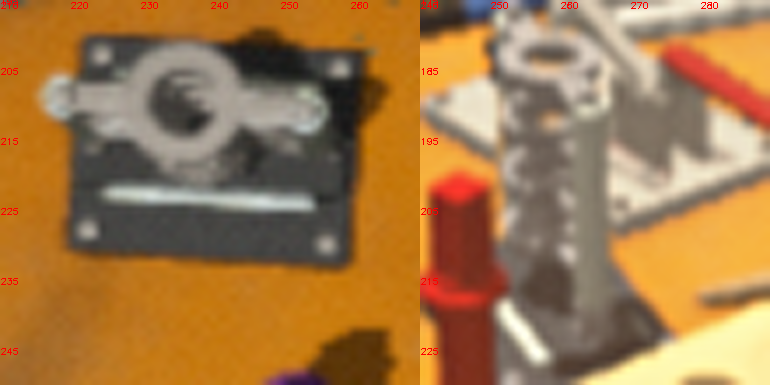

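```bash
python3 - <<'E'
from h import *
print(proj("top",[[427.5,-360,118],[427.5,-360,158],[488.8,-350.3,158]]),proj("side",[[427.5,-360,118],[427.5,-360,158]]))
for c in((419.4,237.5),): print(back("top",c,117))
# head top ~ (425,236) 
ta=lambda x,y:(365+(x+.5)/6-.5,170+(y+.5)/6-.5)
print(back("top",ta(370,402),158))
sa=lambda x,y:(230+(x+.5)/4-.5,170+(y+.5)/4-.5)
print("side collar",back("side",sa(356,432),117),"headtop",back("side",sa(359,370),158), sa(359,370))
g=[back("top",(236.0,209.2),130),back("side",(257.7,182.3),130)];print(g)
g=[back("top",(236.0,209.2),130),back("side",(257.7,182.3),130)]
import itertools
# gauge base corner centre
tg=lambda x,y:(210+(x+.5)/7-.5,195+(y+.5)/7-.5)
for p in((84,36),(366,50),(350,268),(66,250)): print(back("top",tg(*p),12).round(1))
E
```

```text
[[419.87574972 237.89679661]
 [425.55689317 236.82709594]
 [421.02696252 210.83826894]] [[318.87263395 278.15459885]
 [319.40753455 262.19656895]]
[ 428.46965908 -359.23102132  117.        ]
[ 428.07415326 -361.68950431  158.        ]
side collar [ 428.65477828 -356.94310489  117.        ] headtop [ 427.60075391 -359.730109    158.        ] (319.375, 262.125)
[array([484.61810611,  89.97008173, 130.        ]), array([483.19373499,  93.06927572, 130.        ])]
[524.5 141.1  12. ]
[521.9  31.8  12. ]
[437.3  35.4  12. ]
[441.4 144.5  12. ]
```

```bash
cat > go.py <<'E'
import sys,numpy as np
from plant import bot
from scipy.spatial.transform import Rotation as R
def st():
    o=bot.get_obs(); print("t",round(float(o["time"]),2),"tcp",np.round(o["tool_pos"],2),"rpy",np.round(o["tcp_rot"],4),"F",np.round(o["contact_force"],2),"M",np.round(o["moment"],3),"w",round(float(o["grip_width"]),2)); return o
def go(x,y,z,yaw=None):
    o=st(); Rm=R.from_euler("xyz",o["tcp_rot"]).as_matrix()
    d=Rm.T@(np.array([x,y,z])-o["tool_pos"]); t=0 if yaw is None else -np.degrees(yaw-o["tcp_rot"][2])
    print("shift",np.round(d,2),"turn",round(float(t),2),"rows",round(float(np.linalg.norm(d)/41.7),1))
if __name__=="__main__":
    a=[float(v) for v in sys.argv[1:]]
    go(*a) if a else st()
E
python3 go.py 428 -359.7 185 0.158
```

```text
t 0.1 tcp [ 120.08 -510.7   216.3 ] rpy [-3.1402e+00 -2.0000e-04  2.3080e-01] F [ 0.05 -0.17  0.37] M [ 0.004 -0.02  -0.063] w 91.25
shift [334.29 -76.51  31.47] turn 4.17 rows 8.3
```

>>> play_rows(
  moves=[60,40,-9,0,2,60,80,-18,0,4,60,120,-27,4,4,60,160,-36,12,4,60,200,-45,18,4,60,240,-54,24,4,60,280,-64,30,4.2,60,320,-73,31,4.2],
)

```text
time: 0.77
tool_pos: [416.0, -364.9, 184.5]
tcp_rot: [-3.139, 0.001, 0.157]
contact_force: [0.3, -1.2, -0.1]
grip_width: 70.5
```

```bash
python3 go.py 428 -359.7 185 0.158
```

```text
t 0.77 tcp [ 416.03 -364.88  184.54] rpy [-3.1395e+00  1.4000e-03  1.5740e-01] F [ 0.27 -1.2  -0.08] M [-0.064 -0.022 -0.034] w 70.51
shift [12.63 -3.24 -0.47] turn -0.04 rows 0.3
```

>>> play_rows(
  moves=[60,12.5,-3.2,0,0,60,12.5,-3.2,0,0,60,12.5,-3.2,0,0],
)

```text
time: 1.02
tool_pos: [426.7, -361.4, 185.5]
tcp_rot: [-3.141, 0.001, 0.159]
contact_force: [-0.5, 0.1, -0.1]
grip_width: 70.5
```

```bash
python3 go.py 428 -359.7 143 0.158; python3 - <<'E'
from plant import bot
import cv2
for n in("side","top"):
    c=bot.capture(n)["color"][:,:,::-1]; cv2.imwrite(f"pics/{n}1.png",c)
s=cv2.imread("pics/side1.png")
cv2.imwrite("pics/s1.png",cv2.resize(s[150:350,230:400],None,fx=4,fy=3,interpolation=2))
cv2.imwrite("pics/s1.png",cv2.resize(s[180:330,250:400],None,fx=4,fy=4,interpolation=2))
E
```

```text
t 1.02 tcp [ 426.74 -361.36  185.47] rpy [-3.1411e+00  1.0000e-03  1.5940e-01] F [-0.51  0.14 -0.09] M [-0.035 -0.048  0.018] w 70.51
shift [ 1.55 -1.42 42.47] turn 0.08 rows 1.0
```

View pics/s1.png

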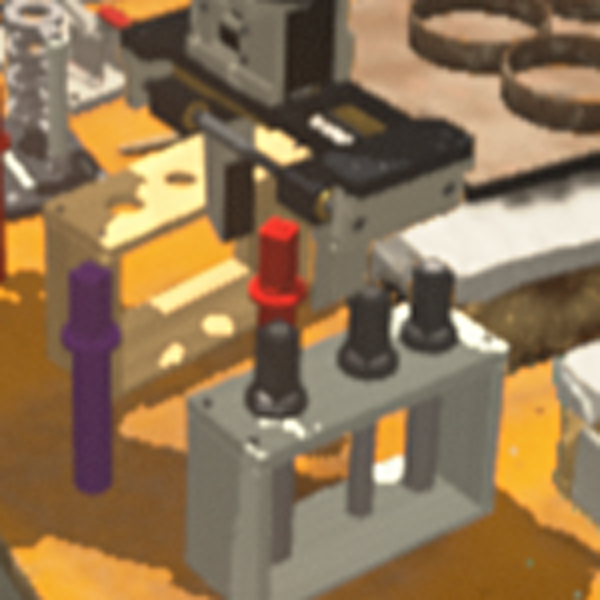

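The side view shows the jaws straddling the front pin, with the fingertips at about (308,239) and (332,256) and the pin head at (319,262). I'll descend now.

>>> play_rows(
  moves=[60,1.5,-1.4,20,0,60,1.5,-1.4,36,0,60,1.5,-1.4,42,0,60,1.5,-1.4,42,0],
)

```text
time: 1.45
tool_pos: [426.2, -360.3, 142.7]
tcp_rot: [-3.139, 0.002, 0.155]
contact_force: [0.1, 0.1, 0.3]
grip_width: 70.2
```

```bash
python3 go.py 428 -359.7 143 0.158; python3 - <<'E'
from plant import bot
import cv2
for n in("side",):
    c=bot.capture(n)["color"][:,:,::-1]; cv2.imwrite(f"pics/{n}2.png",c)
s=cv2.imread("pics/side2.png")
cv2.imwrite("pics/s2.png",cv2.resize(s[180:330,250:400],None,fx=4,fy=4,interpolation=2))
E
```

```text
t 1.45 tcp [ 426.24 -360.32  142.67] rpy [-3.1391e+00  1.9000e-03  1.5540e-01] F [0.07 0.1  0.32] M [-0.007 -0.01   0.012] w 70.24
shift [ 1.83 -0.34 -0.34] turn -0.15 rows 0.0
```

View pics/s2.png

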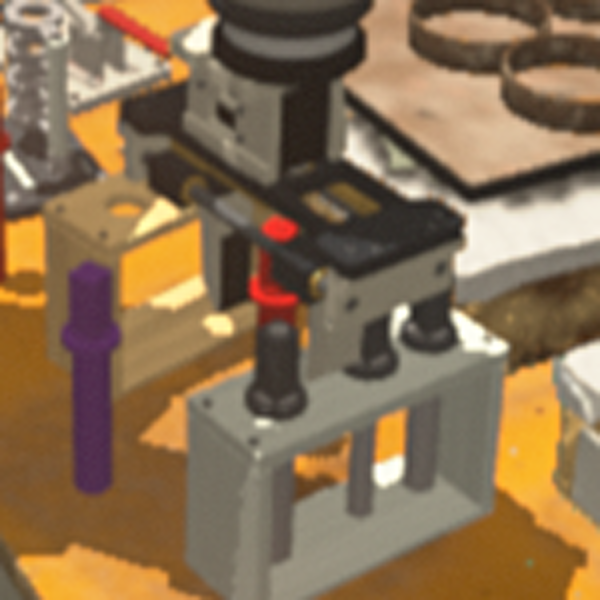

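```bash
python3 - <<'E'
from plant import bot
from h import *
o=bot.get_obs(); p=o["tool_pos"]; yw=o["tcp_rot"][2]
ex=np.array([np.cos(yw),np.sin(yw),0]); ey=np.array([np.sin(yw),-np.cos(yw),0]); ez=np.array([0,0,-1])
c=bot.capture("top")["color"][:,:,::-1]; cv2.imwrite("pics/top2.png",c)
s=cv2.imread("pics/side2.png")
def draw(im,cam,x0,y0,x1,y1,f):
    cr=cv2.resize(im[y0:y1,x0:x1],None,fx=f,fy=f,interpolation=2)
    for sgn in(-1,1):
        for w in(35,65*70/92+5):
            Q=[p+ex*a+ey*sgn*w+ez*b for a,b in((-9.5,22),(9.5,22),(9.5,-15),(-9.5,-15))]
            q=((proj(cam,np.array(Q))-[x0,y0]+.5)*f).astype(int)
            cv2.polylines(cr,[q],True,(0,255,0) if sgn>0 else (255,255,0),1)
    q=((proj(cam,p)-[x0,y0]+.5)*f).astype(int)[0]; cv2.circle(cr,tuple(map(int,q)),3,(255,0,255),-1)
    return cr
cv2.imwrite("pics/s2o.png",draw(s,"side",250,180,400,330,4))
cv2.imwrite("pics/t2o.png",draw(c,"top",340,150,480,300,4))
E
```

```text
(no output)
```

View pics/s2o.png

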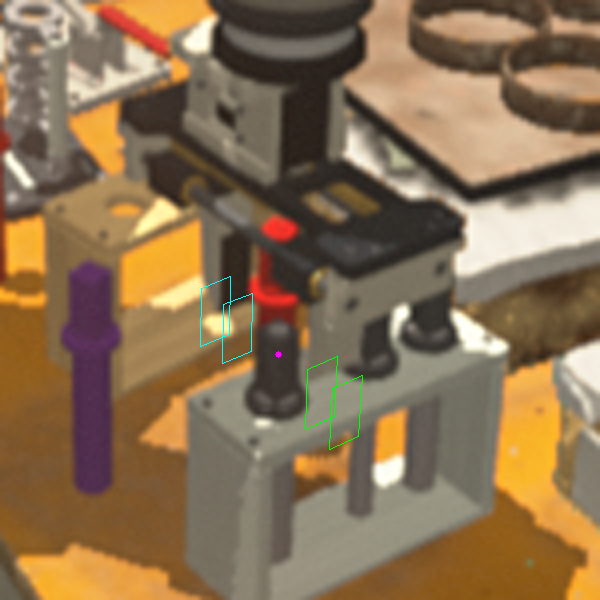

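View pics/t2o.png

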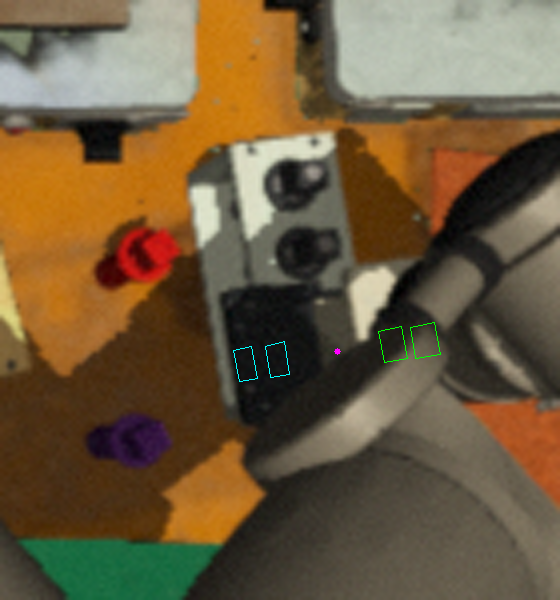

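```bash
python3 - <<'E'
from plant import bot
from h import *
o=bot.get_obs(); p=o["tool_pos"]; yw=o["tcp_rot"][2]
ex=np.array([np.cos(yw),np.sin(yw),0]); ey=np.array([np.sin(yw),-np.cos(yw),0]); ez=np.array([0,0,-1])
s=cv2.imread("pics/side2.png");t=cv2.imread("pics/top2.png")
def draw(im,cam,x0,y0,x1,y1,f):
    cr=cv2.resize(im[y0:y1,x0:x1],None,fx=f,fy=f,interpolation=2)
    for b,col in((-44,(0,255,0)),(-84,(255,0,255))):
            Q=[p+ex*a+ey*w+ez*b for a,w in((-37.5,-95),(37.5,-95),(37.5,95),(-37.5,95))]
            q=((proj(cam,np.array(Q))-[x0,y0]+.5)*f).astype(int)
            cv2.polylines(cr,[q],True,col,1)
    return cr
cv2.imwrite("pics/s2b.png",cv2.hconcat([draw(s,"side",250,150,390,300,4)[:,:],draw(t,"top",380,180,430,330,4)]))
E
```

```text
(no output)
```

View pics/s2b.png

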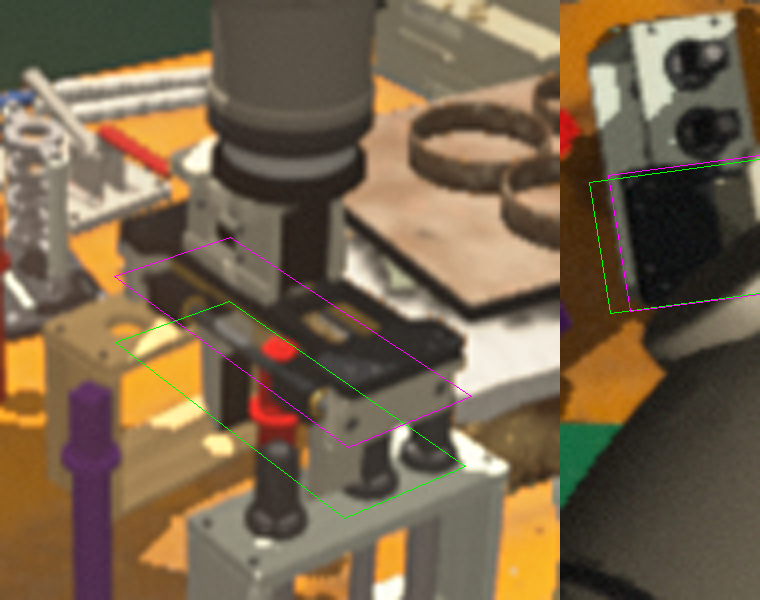

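```bash
python3 - <<'E'
from h import *
from scipy.spatial.transform import Rotation as R
s=cv2.imread("pics/side0.png")
p=np.array([120.1,-510.7,216.3]); yw=.231
ex=np.array([np.cos(yw),np.sin(yw),0]); ey=np.array([np.sin(yw),-np.cos(yw),0]); ez=np.array([0,0,-1])
x0,y0,x1,y1,f=120,200,270,380,4
cr=cv2.resize(s[y0:y1,x0:x1],None,fx=f,fy=f,interpolation=2)
def pl(Q,col):
    q=((proj("side",np.array(Q))-[x0,y0]+.5)*f).astype(int); cv2.polylines(cr,[q],True,col,1)
for b,col in((-44,(0,255,0)),(-84,(255,0,255))):
    pl([p+ex*a+ey*w+ez*b for a,w in((-37.5,-95),(37.5,-95),(37.5,95),(-37.5,95))],col)
for sg in(-1,1):
    for w in(46,65): pl([p+ex*a+ey*sg*w+ez*b for a,b in((-9.5,22),(9.5,22),(9.5,-15),(-9.5,-15))],(255,255,0))
cv2.imwrite("pics/s0g.png",cr[:600])
E
```

```text
(no output)
```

View pics/s0g.png

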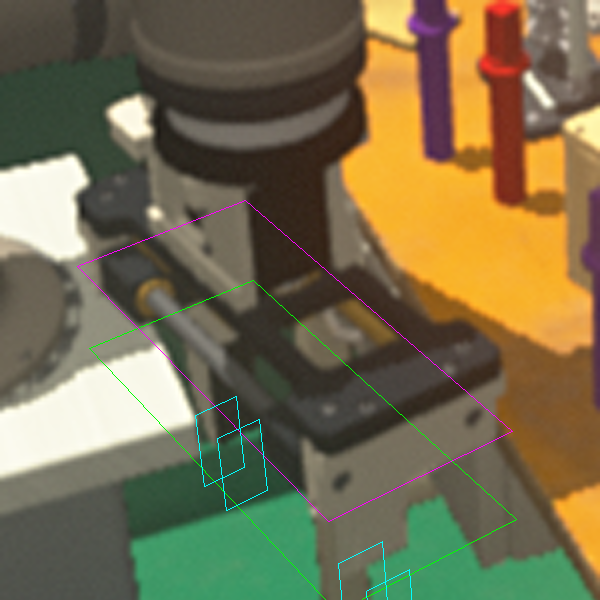

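```bash
python3 - <<'E'
from h import *
p=np.array([120.1,-510.7,216.3]); yw=.231
ex=np.array([np.cos(yw),np.sin(yw),0]); ey=np.array([np.sin(yw),-np.cos(yw),0]); ez=np.array([0,0,-1])
for sg in(-1,1):
  for w in(46,65): print(sg,w,proj("side",[p+ex*a+ey*sg*w+ez*22 for a in(-9.5,9.5)]).round(0).tolist())
s=cv2.imread("pics/side0.png"); cv2.imwrite("pics/s0h.png",cv2.resize(s[230:390,130:270],None,fx=4,fy=3.7,interpolation=2))
E
```

```text
-1 46 [[176.0, 327.0], [186.0, 322.0]]
-1 65 [[171.0, 321.0], [181.0, 316.0]]
1 46 [[206.0, 359.0], [217.0, 353.0]]
1 65 [[213.0, 366.0], [223.0, 360.0]]
```

View pics/s0h.png

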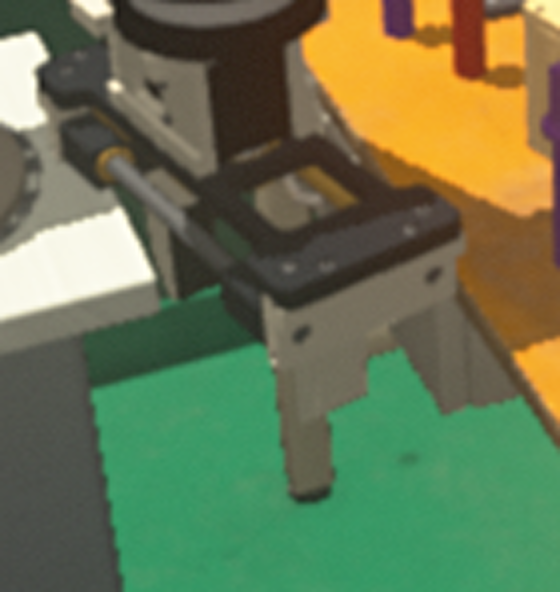

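```bash
python3 - <<'E'
import cv2,numpy as np
s=cv2.imread("pics/side2.png")[205:295,290:380]
a=cv2.resize(s,None,fx=6.5,fy=6.5,interpolation=cv2.INTER_LANCZOS4)
a=np.clip(255*(a/255.)**.6,0,255).astype(np.uint8); cv2.imwrite("pics/z2.png",a)
E
```

```text
(no output)
```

View pics/z2.png

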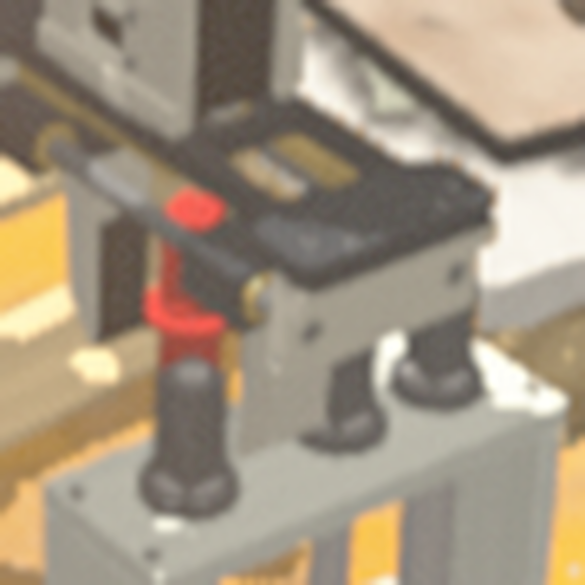

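```bash
python3 - <<'E'
import cv2,numpy as np
a=cv2.imread("pics/side0.png")[230:390,130:270];b=cv2.imread("pics/side2.png")[230:390,130:270]
cv2.imwrite("pics/cmp.png",cv2.resize(cv2.hconcat([a,b]),None,fx=2.8,fy=2.8,interpolation=2))
E
```

```text
(no output)
```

View pics/cmp.png

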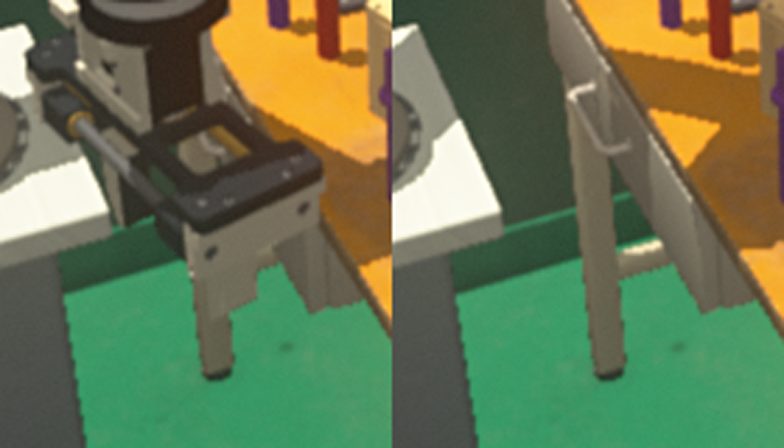

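View pics/side2.png

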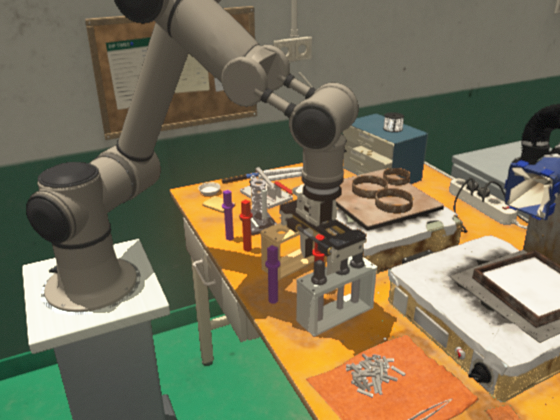

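The "narrow finger" I saw in the first view was a table leg. The fingertips look higher in the image than the reported TCP would put them, so I'll half-close around the head without touching it and look again.

>>> play_rows(
  moves=[120,1.5,-0.3,0,0,175,1.5,-0.3,0,0,175,1.5,-0.3,0,0,175,1.5,-0.3,0,0,175,1.5,-0.3,0,0],
)

```text
time: 1.97
tool_pos: [429.6, -359.6, 144.2]
tcp_rot: [3.141, -0.0, 0.158]
contact_force: [-0.3, 0.7, 0.1]
grip_width: 41.4
```

```bash
python3 go.py 428 -359.7 143 0.158; python3 - <<'E'
from plant import bot
import cv2,numpy as np
c=bot.capture("side")["color"][:,:,::-1]; cv2.imwrite("pics/side3.png",c)
s=c[205:295,290:380]
a=cv2.resize(s,None,fx=6.5,fy=6.5,interpolation=cv2.INTER_LANCZOS4)
a=np.clip(255*(a/255.)**.6,0,255).astype(np.uint8); cv2.imwrite("pics/z3.png",a)
E
```

```text
t 1.97 tcp [ 429.59 -359.58  144.2 ] rpy [ 3.1411e+00 -2.0000e-04  1.5770e-01] F [-0.27  0.74  0.14] M [-0.021 -0.019 -0.028] w 41.42
shift [-1.59 -0.13  1.2 ] turn -0.02 rows 0.0
```

View pics/z3.png

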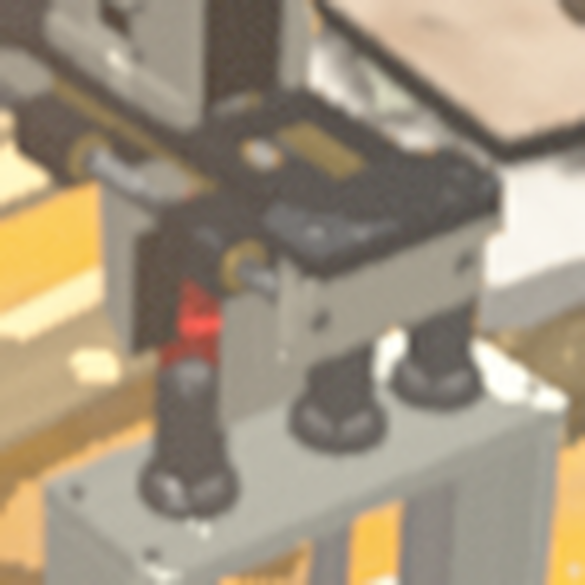

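```bash
python3 - <<'E'
from h import *
def tri(t,s):
    r=lambda P:np.r_[proj("top",P)[0]-t,proj("side",P)[0]-s]
    q=least_squares(r,[430,-300,200]); return q.x.round(1),q.fun.round(1)
print(tri((400,254.5),(280,208)))
for z in(121,150): print(z,proj("side",[[427,-385,z],[427,-340,z]]).round(1))
E
```

```text
(array([ 381. , -272. ,  252.4]), array([-0.1,  0.3,  0.3, -0. ]))
121 [[324.6 283.6]
 [314.1 272. ]]
150 [[325.1 271.9]
 [314.4 260.5]]
```

```bash
python3 - <<'E'
import cv2,numpy as np
s=cv2.imread("pics/side2.png")[150:270,260:370]; t=cv2.imread("pics/top2.png")[200:300,370:470]
g=lambda a:np.clip(255*(a/255.)**.5,0,255).astype(np.uint8)
A=cv2.resize(g(s),(400,436),interpolation=2);B=cv2.resize(g(t),(400,400),interpolation=2);B=cv2.copyMakeBorder(B,0,36,0,0,0)
cv2.imwrite("pics/z4.png",cv2.hconcat([A,B]))
E
```

```text
(no output)
```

View pics/z4.png

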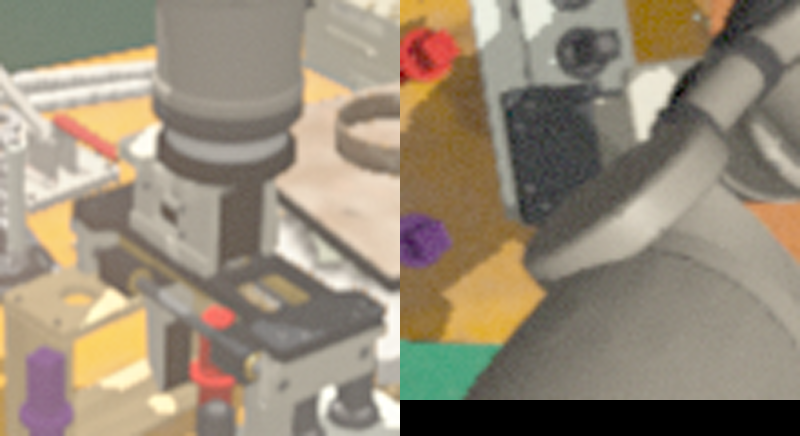

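>>> play_rows(
  moves=[175,-0.8,0,0,0,175,-0.8,0,0,0,175,-0.8,0,1,0],
)

```text
time: 2.27
tool_pos: [428.7, -359.8, 143.1]
tcp_rot: [3.141, -0.0, 0.157]
contact_force: [0.7, -0.3, 0.2]
grip_width: 29.1
```

>>> play_rows(
  moves=[175,0,0,1,0,175,0,0,1,0],
)

```text
time: 2.43
tool_pos: [428.6, -359.6, 141.6]
tcp_rot: [-3.141, 0.0, 0.157]
contact_force: [-0.1, 0.4, -0.3]
grip_width: 29.1
```

>>> play_rows(
  moves=[175,0,0,1,0,175,0,0,1,0],
)

```text
time: 2.6
tool_pos: [428.6, -359.6, 140.7]
tcp_rot: [-3.141, 0.0, 0.158]
contact_force: [-0.3, -0.5, -1.0]
grip_width: 28.6
```

>>> play_rows(
  moves=[175,0,0,1,0,175,0,0,1,0],
)

```text
time: 2.77
tool_pos: [428.6, -359.6, 139.8]
tcp_rot: [-3.141, 0.0, 0.157]
contact_force: [0.1, -0.0, 0.6]
grip_width: 28.7
```

>>> play_rows(
  moves=[175,0,0,1,0,175,0,0,1,0],
)

```text
time: 2.93
tool_pos: [428.6, -359.6, 138.8]
tcp_rot: [-3.141, 0.0, 0.158]
contact_force: [0.5, 0.9, 0.1]
grip_width: 29.1
```

```bash
python3 - <<'E'
from plant import bot
import cv2,numpy as np
c=bot.capture("side")["color"][:,:,::-1]; cv2.imwrite("pics/side5.png",c)
s=c[205:295,290:380]
a=cv2.resize(s,None,fx=6.5,fy=6.5,interpolation=cv2.INTER_LANCZOS4)
a=np.clip(255*(a/255.)**.6,0,255).astype(np.uint8); cv2.imwrite("pics/z5.png",a)
E
```

```text
(no output)
```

View pics/z5.png

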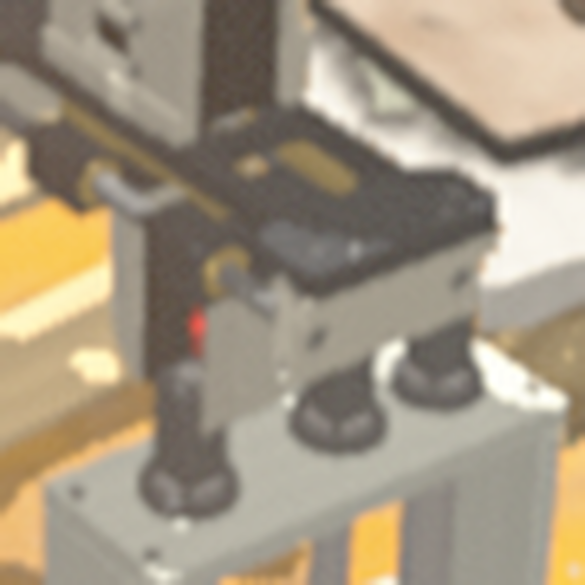

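>>> play_rows(
  moves=[175,0,0,2,0,175,0,0,4,0,175,0,0,5,0],
)

```text
time: 3.23
tool_pos: [428.6, -359.6, 133.6]
tcp_rot: [-3.141, 0.0, 0.158]
contact_force: [-0.0, -0.0, -0.0]
grip_width: 29.0
```

>>> play_rows(
  moves=[175,0,0,2,0,175,0,0,4,0,175,0,0,5,0],
)

```text
time: 3.48
tool_pos: [428.6, -359.6, 128.5]
tcp_rot: [-3.141, 0.0, 0.158]
contact_force: [0.3, -0.3, -0.6]
grip_width: 28.9
```

```bash
python3 - <<'E'
from plant import bot
import cv2,numpy as np
c=bot.capture("side")["color"][:,:,::-1]; cv2.imwrite("pics/side6.png",c)
s=c[205:295,290:380]
a=cv2.resize(s,None,fx=6.5,fy=6.5,interpolation=cv2.INTER_LANCZOS4)
a=np.clip(255*(a/255.)**.6,0,255).astype(np.uint8); cv2.imwrite("pics/z6.png",a)
E
```

```text
(no output)
```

View pics/z6.png

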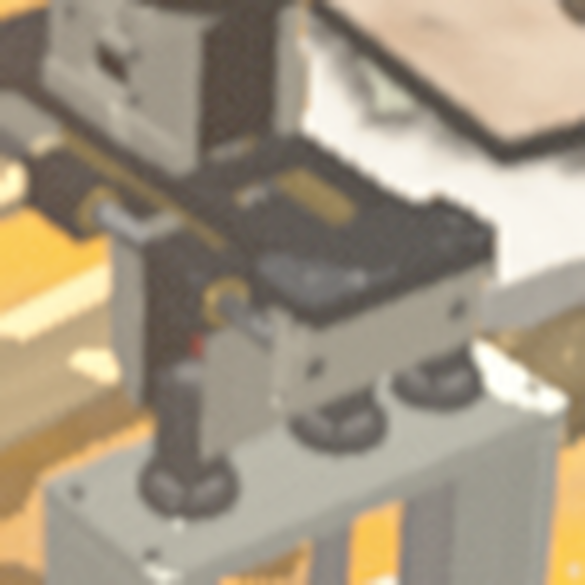

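```bash
python3 - <<'E'
from h import *
yw=.158; ex=np.array([np.cos(yw),np.sin(yw),0]); ey=np.array([np.sin(yw),-np.cos(yw),0])
for z in(106,118,126,132,140):
    q=proj("side",np.array([[428.3,-359.7,z]])+np.array([-9.5*ex+14.5*ey,-9.5*ex-14.5*ey,9.5*ex+14.5*ey]))
    print(z,((q-[290,205]+.5)*6.5).round(0).tolist())
E
```

```text
106 [[196.0, 541.0], [141.0, 496.0], [243.0, 520.0]]
118 [[197.0, 510.0], [142.0, 466.0], [244.0, 490.0]]
126 [[198.0, 490.0], [142.0, 445.0], [245.0, 469.0]]
132 [[198.0, 474.0], [143.0, 430.0], [246.0, 454.0]]
140 [[199.0, 453.0], [143.0, 409.0], [247.0, 433.0]]
```

>>> play_rows(
  moves=[175,0,0,2,0,175,0,0,4,0,175,0,0,6,0,175,0,0,8,0],
)

```text
time: 3.87
tool_pos: [428.7, -359.7, 120.7]
tcp_rot: [3.142, 0.0, 0.158]
contact_force: [-0.7, -0.1, -0.6]
grip_width: 29.1
```

>>> play_rows(
  moves=[175,0,0,1.5,0,175,0,0,3,0],
)

```text
time: 4.03
tool_pos: [428.6, -359.7, 117.7]
tcp_rot: [-3.142, 0.0, 0.158]
contact_force: [1.2, -0.1, 0.4]
grip_width: 28.9
```

>>> play_rows(
  moves=[175,0,0,1.5,0,175,0,0,3,0],
)

```text
time: 4.2
tool_pos: [428.7, -359.7, 114.8]
tcp_rot: [3.142, -0.0, 0.158]
contact_force: [-0.6, 0.2, -0.2]
grip_width: 28.7
```

```bash
python3 - <<'E'
from plant import bot
import cv2,numpy as np
c=bot.capture("side")["color"][:,:,::-1]; cv2.imwrite("pics/side7.png",c)
s=c[205:295,290:380]
a=cv2.resize(s,None,fx=6.5,fy=6.5,interpolation=cv2.INTER_LANCZOS4)
a=np.clip(255*(a/255.)**.6,0,255).astype(np.uint8); cv2.imwrite("pics/z7.png",a)
E
```

```text
(no output)
```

View pics/z7.png

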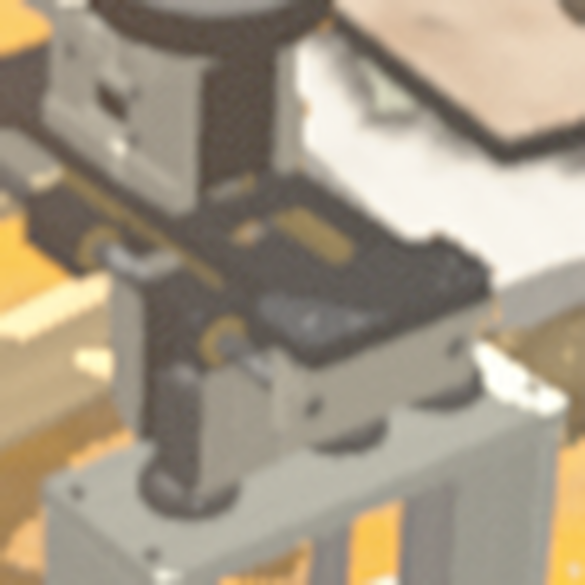

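The fingertips are now about 6 mm above the collar, with the right tip at crop (197,495) and the left at (145,440). That means the reported TCP z reads roughly 30 mm low against the scene, so I'll set heights from vision and touch. I'll grip here.

>>> play_rows(
  moves=[255,0,0,0,0,255,0,0,0,0,255,0,0,0,0,255,0,0,0,0,255,0,0,0,0],
)

```text
time: 4.67
tool_pos: [428.7, -359.8, 114.9]
tcp_rot: [3.141, -0.0, 0.157]
contact_force: [0.3, -0.6, -0.8]
grip_width: 18.6
```

```bash
python3 go.py
```

```text
t 4.67 tcp [ 428.72 -359.77  114.95] rpy [ 3.1413 -0.      0.1575] F [ 0.25 -0.61 -0.82] M [-0.099 -0.017  0.027] w 18.64
```

>>> play_rows(
  moves=[255,0,0,-2,0,255,0,0,-8,0,255,0,0,-16,0,255,0,0,-26,0,255,0,0,-36,0,255,0,0,-36,0],
)

```text
time: 5.17
tool_pos: [429.5, -360.4, 153.9]
tcp_rot: [3.138, -0.002, 0.158]
contact_force: [-0.9, 0.7, -1.7]
grip_width: 18.3
```

```bash
python3 go.py
```

```text
t 5.17 tcp [ 429.47 -360.44  153.87] rpy [ 3.1382e+00 -2.2000e-03  1.5760e-01] F [-0.94  0.71 -1.68] M [ 0.126  0.237 -0.022] w 18.31
```

>>> play_rows(
  moves=[255,0,0,-15,0,255,0,0,-32,0,255,0,0,-50,0,255,0,0,-70,0,255,0,0,-90,0,255,0,0,-100,0,255,0,0,-100,0,255,0,0,-100,0],
)

```text
time: 5.83
tool_pos: [428.6, -359.6, 250.7]
tcp_rot: [3.141, -0.0, 0.158]
contact_force: [-0.2, 0.2, -2.2]
grip_width: 18.2
```

```bash
python3 go.py; python3 - <<'E'
from plant import bot
import cv2,numpy as np
c=bot.capture("side")["color"][:,:,::-1]; cv2.imwrite("pics/side8.png",c)
s=c[170:290,270:380]
a=cv2.resize(s,None,fx=5,fy=5,interpolation=cv2.INTER_LANCZOS4)
a=np.clip(255*(a/255.)**.6,0,255).astype(np.uint8); cv2.imwrite("pics/z8.png",a)
E
```

```text
t 5.83 tcp [ 428.6  -359.57  250.67] rpy [ 3.1414e+00 -1.0000e-04  1.5760e-01] F [-0.16  0.23 -2.16] M [-0.008 -0.027  0.002] w 18.16
```

View pics/z8.png

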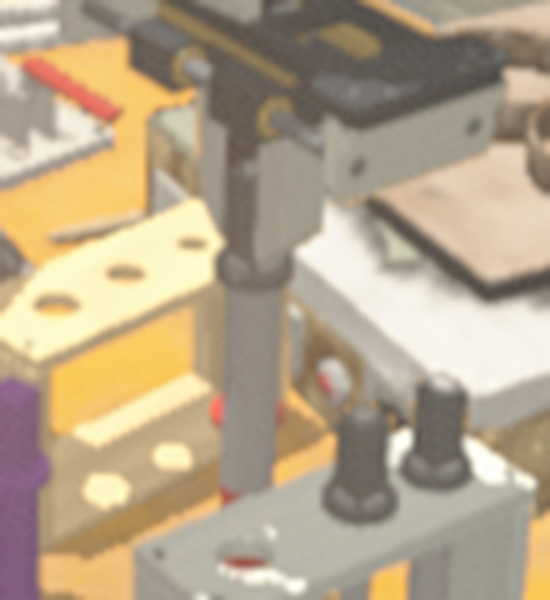

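```bash
cat > ring.py <<'E'
from h import *
import sys
t=cv2.imread(sys.argv[1] if len(sys.argv)>1 else "pics/top0.png"); s=cv2.imread("pics/side0.png")
th=np.linspace(0,2*np.pi,240,endpoint=False)
def samp(im,q): 
    return cv2.remap(im,q[:,0].astype(np.float32)[None],q[:,1].astype(np.float32)[None],cv2.INTER_LINEAR)[0].astype(float)
def circ(c,r,z,a=th): return np.c_[c[0]+r*np.cos(a),c[1]+r*np.sin(a),np.full(a.size,z)]
def score(im,cam,c,z,a,rs):
    tot=0
    for r,sg in rs:
        i=samp(im,proj(cam,circ(c,r-1.5,z,a))); o=samp(im,proj(cam,circ(c,r+1.5,z,a)))
        tot+=np.abs((i-o)@sg if False else np.linalg.norm((i-o),axis=1)).clip(0,60).mean()
    return tot
for nm,im,cam,c0 in(("top",t,"top",(484.6,90.)),("side",s,"side",(483.5,92.))):
    best=[]
    for dx in np.arange(-6,6.1,.25):
        for dy in np.arange(-6,6.1,.25):
            best.append((score(im,cam,(c0[0]+dx,c0[1]+dy),130,th,((21,0),(12,0))),c0[0]+dx,c0[1]+dy))
    best.sort(reverse=True); print(nm,np.round(best[:4],2).tolist())
    b=np.array(best[:25]);print(b[:,1:].mean(0).round(2))
    c=proj(cam,[b[0,1],b[0,2],130])[0]; x0,y0=(c-16).astype(int); f=12
    cr=cv2.resize(im[y0:y0+32,x0:x0+32],None,fx=f,fy=f,interpolation=2)
    for r in(12,21): cv2.polylines(cr,[((proj(cam,circ(b[0,1:],r,130))-[x0,y0]+.5)*f).astype(int)],True,(0,255,0),1)
    cv2.imwrite(f"pics/ring_{nm}.png",cr)
cv2.imwrite("pics/ring.png",cv2.hconcat([cv2.imread("pics/ring_top.png"),cv2.imread("pics/ring_side.png")]))
# pin width in side8
from plant import bot
i=cv2.cvtColor(cv2.imread("pics/side8.png"),cv2.COLOR_BGR2HSV).astype(int)
for v in(225,230,235,240,245,250,255,260,265): print(v,cv2.imread("pics/side8.png")[v,308:332].mean(1).astype(int).tolist())
E
python3 ring.py
```

```text
top [[96.2, 485.35, 91.0], [96.17, 485.35, 91.25], [96.14, 485.35, 90.75], [96.11, 485.35, 91.5]]
[485.34  91.09]
side [[84.84, 484.0, 94.0], [84.74, 484.0, 93.75], [84.64, 483.5, 93.75], [84.6, 483.75, 94.0]]
[483.93  93.9 ]
225 [226, 226, 227, 220, 166, 86, 59, 65, 76, 79, 71, 70, 67, 69, 70, 68, 67, 64, 60, 65, 95, 132, 136, 131]
230 [113, 115, 113, 104, 99, 99, 96, 87, 89, 92, 92, 94, 94, 95, 94, 92, 91, 89, 95, 112, 131, 120, 122, 133]
235 [141, 120, 114, 104, 98, 97, 94, 88, 88, 90, 93, 95, 93, 94, 92, 92, 89, 90, 97, 106, 105, 103, 106, 90]
240 [144, 121, 118, 115, 101, 97, 94, 87, 89, 92, 90, 95, 93, 93, 93, 91, 89, 91, 108, 118, 111, 101, 87, 65]
245 [201, 170, 136, 115, 98, 96, 92, 86, 87, 91, 94, 93, 95, 92, 92, 91, 88, 93, 112, 118, 92, 78, 66, 69]
250 [139, 128, 122, 128, 130, 125, 111, 96, 97, 96, 93, 91, 95, 94, 91, 88, 87, 90, 105, 128, 159, 159, 142, 111]
255 [134, 136, 137, 135, 122, 102, 97, 98, 101, 98, 94, 92, 94, 90, 93, 90, 85, 80, 85, 87, 88, 90, 90, 91]
260 [144, 122, 126, 125, 125, 116, 104, 100, 101, 97, 94, 93, 94, 93, 92, 88, 85, 87, 90, 92, 99, 113, 137, 145]
265 [85, 85, 90, 87, 87, 91, 98, 101, 101, 96, 96, 92, 93, 92, 89, 87, 113, 154, 161, 161, 160, 156, 149, 144]
```

View pics/ring.png

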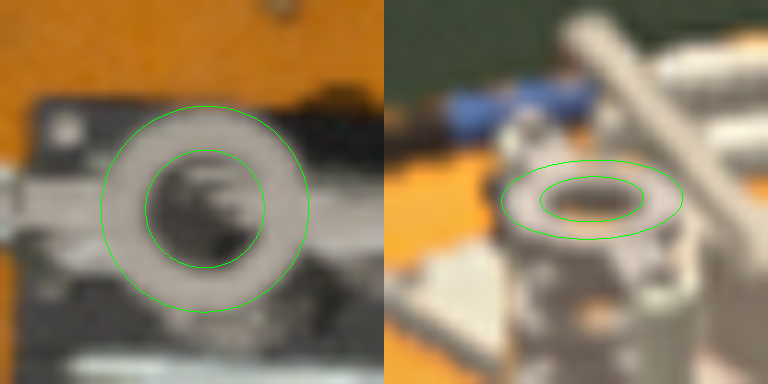

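```bash
cat > circ.py <<'E'
from h import *
t=cv2.imread("pics/top0.png"); s=cv2.imread("pics/side0.png")
th=np.linspace(0,2*np.pi,240,endpoint=False)
def samp(im,q): return cv2.remap(im,q[:,0].astype(np.float32)[None],q[:,1].astype(np.float32)[None],cv2.INTER_LINEAR)[0].astype(float)
def circ(c,r,z): return np.c_[c[0]+r*np.cos(th),c[1]+r*np.sin(th),np.full(th.size,z)]
def score(im,cam,c,z,r,d=1.5):
    i=samp(im,proj(cam,circ(c,r-d,z))); o=samp(im,proj(cam,circ(c,r+d,z)))
    return np.linalg.norm(i-o,axis=1).clip(0,60).mean()
tiles=[]
for nm,c0,z,r in(("collar",(427.6,-360),116,17),("wide",(443.5,-143.1),112,12.5),("medium",(487,-131.3),112,10.5),("narrow",(530.4,-119.6),112,8.5)):
  for im,cam in((t,"top"),(s,"side")):
    b=[(score(im,cam,(c0[0]+dx,c0[1]+dy),z,r),c0[0]+dx,c0[1]+dy) for dx in np.arange(-5,5.1,.25) for dy in np.arange(-5,5.1,.25)]
    b=np.array(sorted(b,reverse=True)[:15]); m=b[:,1:].mean(0); print(nm,cam,b[0].round(2),m.round(2))
    c=proj(cam,[*m,z])[0]; x0,y0=(c-12).astype(int); f=8
    cr=cv2.resize(im[y0:y0+24,x0:x0+24],None,fx=f,fy=f,interpolation=2)
    cv2.polylines(cr,[((proj(cam,circ(m,r,z))-[x0,y0]+.5)*f).astype(int)],True,(0,255,0),1); tiles.append(cr)
cv2.imwrite("pics/circ.png",cv2.vconcat([cv2.hconcat(tiles[0::2]),cv2.hconcat(tiles[1::2])]))
E
python3 circ.py
```

```text
collar top [  56.99  428.1  -361.75] [ 428.27 -361.63]
collar side [  49.82  426.6  -360.25] [ 426.85 -360.17]
wide top [  50.26  445.5  -143.1 ] [ 445.43 -143.  ]
wide side [  53.22  442.5  -142.1 ] [ 442.57 -142.43]
medium top [  50.93  488.75 -131.55] [ 488.58 -131.62]
medium side [  54.39  485.75 -131.05] [ 485.73 -130.83]
narrow top [  41.14  532.4  -117.6 ] [ 532.17 -117.7 ]
narrow side [  56.07  529.65 -118.6 ] [ 529.77 -118.63]
```

View pics/circ.png

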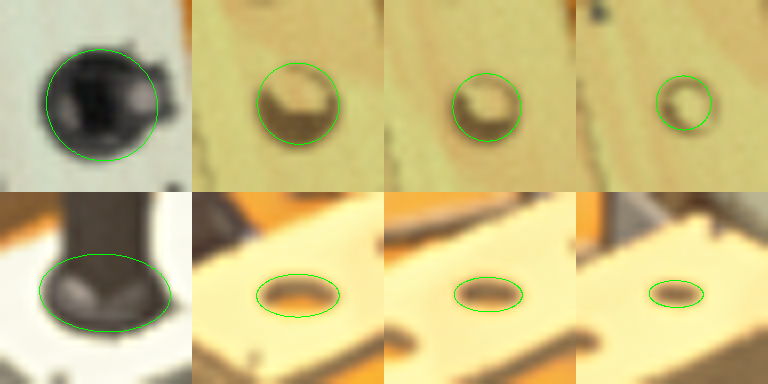

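```bash
python3 go.py 485.9 92.7 270; python3 -c "
from h import *
for n,p in(('purpleA',(252,254)),('redA',(282,245)),('redB',(374,214)),('purpleB',(373,259))): print(n,back('top',p,105).round())"
```

```text
t 5.88 tcp [ 428.32 -359.27  249.82] rpy [-3.1403e+00  1.0000e-03  1.5750e-01] F [-0.26  0.01 -2.54] M [-0.042  0.022  0.026] w 18.33
shift [ 127.76 -437.36  -19.73] turn 0.0 rows 10.9
purpleA [378.  49. 105.]
redA [402. -24. 105.]
redB [ 485. -251.  105.]
purpleB [ 374. -248.  105.]
```

>>> play_rows(
  moves=[255,0,0,-15,0,255,3,-10,-22,0,255,11,-39,-25,0,255,22,-76,-25,0,255,33,-114,-25,0,255,44,-152,-25,0,255,55,-190,-25,0,255,66,-228,-25,0],
)

```text
time: 6.55
tool_pos: [457.4, -121.5, 275.1]
tcp_rot: [-3.141, 0.001, 0.157]
contact_force: [0.7, -0.3, -1.0]
grip_width: 18.7
```

>>> play_rows(
  moves=[255,11,-38,0,0,255,22,-76,0,0,255,33,-114,0,0,255,44,-152,0,0,255,53,-183,0,0,255,59,-202,0,0,255,61,-209,0,0,255,61,-209,0,0],
)

```text
time: 7.22
tool_pos: [484.9, 93.7, 275.1]
tcp_rot: [-3.141, 0.001, 0.161]
contact_force: [-0.9, -0.5, -2.4]
grip_width: 18.5
```

>>> play_rows(
  moves=[255,0,0,0,0,255,0,0,0,0],
)

```text
time: 7.38
tool_pos: [485.3, 90.8, 275.6]
tcp_rot: [3.141, 0.001, 0.156]
contact_force: [0.8, 0.0, -1.1]
grip_width: 18.4
```

```bash
python3 go.py 485.9 92.7 250; python3 - <<'E'
from plant import bot
import cv2,numpy as np
c=bot.capture("side")["color"][:,:,::-1]; cv2.imwrite("pics/side9.png",c)
s=c[100:220,215:315]
a=cv2.resize(s,None,fx=5,fy=5,interpolation=cv2.INTER_LANCZOS4)
a=np.clip(255*(a/255.)**.7,0,255).astype(np.uint8)
d=bot.capture("top")["color"][:,:,::-1]; cv2.imwrite("pics/top9.png",d)
b=cv2.resize(d[170:270,200:270],(350,500),interpolation=2); b=cv2.copyMakeBorder(b,0,100,0,0,0)
cv2.imwrite("pics/z9.png",cv2.hconcat([a[:,:450],b]))
E
```

```text
t 7.38 tcp [485.28  90.83 275.58] rpy [3.1411e+00 8.0000e-04 1.5650e-01] F [ 0.76  0.03 -1.11] M [ 0.002 -0.01   0.012] w 18.38
shift [ 0.92 -1.76 25.58] turn 0.0 rows 0.6
```

View pics/z9.png

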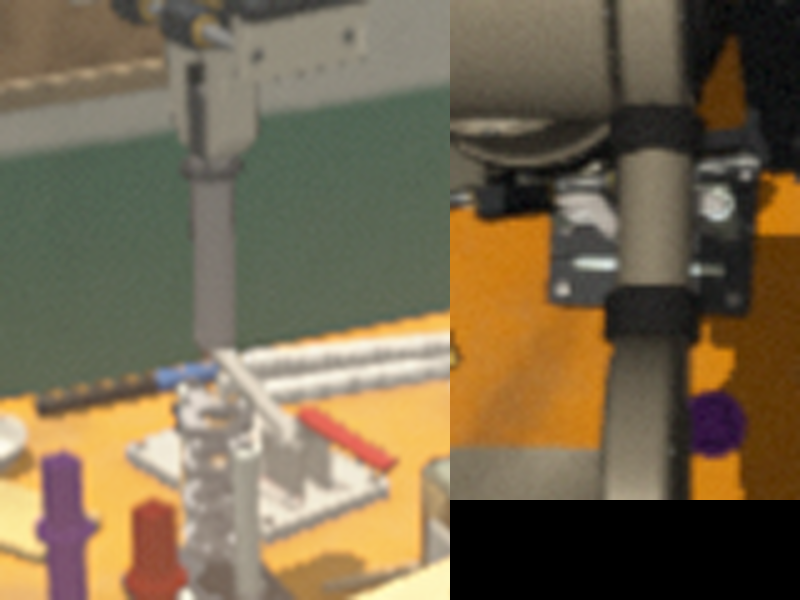

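```bash
python3 - <<'E'
from h import *
im=cv2.imread("pics/side9.png").astype(float)
L=[];Rr=[];V=[]
for v in range(138,166,2):
    row=im[v-0:v+2].mean(0)[244:272]; 
    bgL=row[0:5].mean(0); bgR=row[-6:-2].mean(0); pin=row[11:16].mean(0)
    f=((row-bgL)@(pin-bgL))/((pin-bgL)@(pin-bgL))
    x=np.arange(244,272)
    i=np.argmax(f>.5); l=x[i-1]+(.5-f[i-1])/(f[i]-f[i-1])
    f=((row-bgR)@(pin-bgR))/((pin-bgR)@(pin-bgR)); j=len(f)-1-np.argmax(f[::-1]>.5); r=x[j]+(f[j]-.5)/(f[j]-f[j+1])
    L.append(l);Rr.append(r);V.append(v+.5)
print(np.round(L,1),np.round(Rr,1)); L,Rr,V=map(np.array,(L,Rr,V)); c=(L+Rr)/2
pf=np.polyfit(V,c,1); print("centre line u=",pf,"u@152",np.polyval(pf,152),"width",np.median(Rr-L))
# predicted: vertical axis at X,Y
for X,Y in((484,93.9),(485.35,91),(484.7,92.4)):
    q=proj("side",[[X,Y,z] for z in(130,180,220,260)]); print(X,Y,q.round(2).tolist(),"u@152",np.interp(152,q[::-1,1],q[::-1,0]) if q[0,1]<q[-1,1] else np.interp(-152,-q[:,1],q[:,0]))
f,cx,cy,T=CAM["side"]; d=T[2,:3]@[485,92,200]+T[2,3]; print("mm width",np.median(Rr-L)*d/f,"px/mm",f/d)
# row of shank tip
print(im[150:185,256:259].mean((1,2)).astype(int).tolist())
print(im[120:150,256:259].mean((1,2)).astype(int).tolist())
print("collar u z=205",proj("side",[[485,92,z] for z in (172.6,272.6)]))
E
```

```text
[253.3 253.3 253.4 253.5 253.6 253.5 253.5 253.5 253.5 253.5 253.5 253.5
 253.6 253.4] [260.5 260.4 260.4 260.5 260.9 261.3 261.2 261.2 261.3 261.2 261.2 261.1
 261.3 261.3]
centre line u= [2.06327313e-02 2.54105271e+02] u@152 257.24144650444777 width 7.654501300154877
484 93.9 [[257.85, 182.11], [257.39, 165.7], [257.01, 152.19], [256.62, 138.33]] u@152 257.0029076536051
485.35 91 [[258.71, 182.43], [258.26, 166.0], [257.89, 152.48], [257.51, 138.6]] u@152 257.87557215514215
484.7 92.4 [[258.3, 182.27], [257.84, 165.85], [257.46, 152.34], [257.08, 138.47]] u@152 257.45454402527884
mm width 20.837659106486015 px/mm 0.36733978903476283
[87, 87, 88, 87, 87, 87, 88, 87, 88, 88, 88, 88, 89, 90, 90, 89, 90, 90, 87, 94, 109, 108, 116, 116, 105, 93, 98, 128, 147, 175, 179, 136, 93, 101, 136]
[93, 94, 93, 92, 92, 92, 93, 92, 93, 91, 87, 77, 73, 68, 58, 52, 65, 80, 86, 86, 86, 86, 86, 87, 85, 85, 86, 86, 86, 87]
collar u z=205 [[258.06660772 168.34963901]
 [257.11697167 134.05708278]]
```

>>> play_rows(
  moves=[255,0.5,-1.8,0,0,255,0.5,-1.8,0,0,255,0.5,-1.8,0,0],
)

```text
time: 7.73
tool_pos: [485.8, 93.2, 275.9]
tcp_rot: [3.141, -0.0, 0.157]
contact_force: [-0.0, -0.2, -1.5]
grip_width: 18.6
```

>>> play_rows(
  moves=[255,0,0,0,0,255,0,0,0,0],
)

```text
time: 7.9
tool_pos: [485.8, 93.5, 275.9]
tcp_rot: [3.141, -0.0, 0.157]
contact_force: [-0.7, -0.1, -2.3]
grip_width: 18.4
```

```bash
python3 go.py 485.5 92.7 238
```

```text
t 7.9 tcp [485.79  93.53 275.88] rpy [ 3.1414 -0.      0.1573] F [-0.73 -0.14 -2.34] M [-0.022  0.014 -0.055] w 18.36
shift [-0.42  0.77 37.88] turn 0.0 rows 0.9
```

>>> play_rows(
  moves=[255,-0.4,0.8,12,0,255,-0.4,0.8,26,0,255,-0.4,0.8,34,0,255,-0.4,0.8,38,0,255,-0.4,0.8,38,0,255,-0.4,0.8,38,0],
)

```text
time: 8.4
tool_pos: [485.7, 92.8, 238.2]
tcp_rot: [3.141, -0.0, 0.158]
contact_force: [0.5, -0.5, -1.3]
grip_width: 18.6
```

```bash
python3 go.py 485.5 92.7 238;python3 - <<'E'
from plant import bot
import cv2,numpy as np
c=bot.capture("side")["color"][:,:,::-1]; cv2.imwrite("pics/side10.png",c)
s=c[130:220,220:310]
a=cv2.resize(s,None,fx=6.5,fy=6.5,interpolation=cv2.INTER_LANCZOS4)
cv2.imwrite("pics/z10.png",a)
E
```

```text
t 8.4 tcp [485.72  92.83 238.2 ] rpy [ 3.1414e+00 -3.0000e-04  1.5750e-01] F [ 0.5 -0.5 -1.3] M [-0.024 -0.028  0.028] w 18.64
shift [-0.24  0.09  0.2 ] turn 0.0 rows 0.0
```

View pics/z10.png

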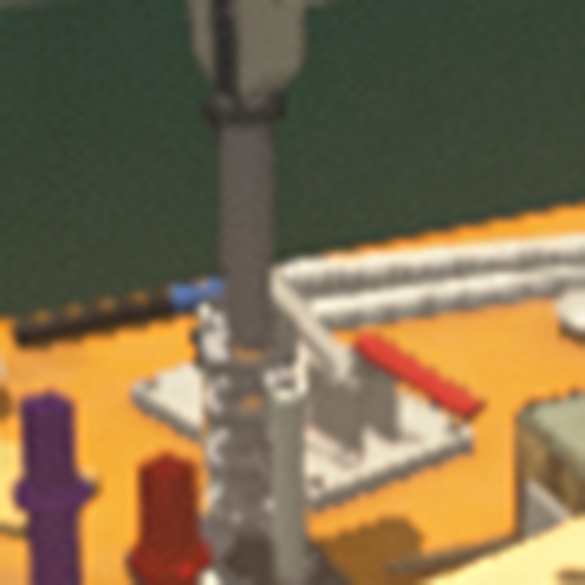

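>>> play_rows(
  moves=[255,0,0,1,0,255,0,0,2,0,255,0,0,3,0],
)

```text
time: 8.7
tool_pos: [485.7, 92.8, 235.2]
tcp_rot: [3.141, -0.001, 0.158]
contact_force: [-0.2, -0.3, -1.8]
grip_width: 18.7
```

>>> play_rows(
  moves=[255,0,0,1,0,255,0,0,2,0],
)

```text
time: 8.87
tool_pos: [485.5, 92.8, 232.9]
tcp_rot: [3.142, -0.0, 0.158]
contact_force: [-0.1, 0.8, -1.4]
grip_width: 18.6
```

>>> play_rows(
  moves=[255,0,0,1,0,255,0,0,2,0],
)

```text
time: 9.03
tool_pos: [485.6, 92.8, 231.0]
tcp_rot: [3.141, -0.0, 0.158]
contact_force: [-0.4, 0.3, 0.1]
grip_width: 18.5
```

>>> play_rows(
  moves=[255,0,0,1,0,255,0,0,2,0],
)

```text
time: 9.2
tool_pos: [485.7, 92.8, 229.2]
tcp_rot: [3.141, -0.001, 0.157]
contact_force: [-0.3, -0.8, 3.7]
grip_width: 18.5
```

>>> play_rows(
  moves=[255,0,0,0,0],
)

```text
time: 9.28
tool_pos: [485.7, 92.8, 229.1]
tcp_rot: [3.141, -0.001, 0.157]
contact_force: [0.0, -1.7, 2.0]
grip_width: 18.6
```

>>> play_rows(
  moves=[255,0,0.5,0,0,255,0,1,0,0],
)

```text
time: 9.45
tool_pos: [485.6, 91.8, 228.9]
tcp_rot: [3.141, 0.0, 0.158]
contact_force: [-0.4, -1.5, -2.0]
grip_width: 18.6
```

>>> play_rows(
  moves=[255,0,0.5,0,0,255,0,1,0,0],
)

```text
time: 9.62
tool_pos: [485.6, 90.9, 228.5]
tcp_rot: [-3.141, 0.001, 0.157]
contact_force: [-0.0, 0.2, -1.8]
grip_width: 18.1
```

>>> play_rows(
  moves=[255,0,0.5,0,0,255,0,1,0,0],
)

```text
time: 9.78
tool_pos: [485.8, 89.9, 228.6]
tcp_rot: [-3.141, 0.001, 0.157]
contact_force: [-0.4, 0.2, -1.6]
grip_width: 18.1
```

>>> play_rows(
  moves=[255,0,0,1.5,0,255,0,0,3,0,255,0,0,4,0],
)

```text
time: 10.03
tool_pos: [485.8, 90.0, 224.6]
tcp_rot: [-3.141, 0.0, 0.157]
contact_force: [-0.2, 0.9, -1.7]
grip_width: 18.3
```

>>> play_rows(
  moves=[255,0,0.5,0,0,255,0,1,0,0],
)

```text
time: 10.2
tool_pos: [486.0, 89.2, 224.7]
tcp_rot: [-3.141, 0.0, 0.158]
contact_force: [0.1, 1.6, -3.4]
grip_width: 18.2
```

>>> play_rows(
  moves=[255,0,0.5,0,0,255,0,1,0,0],
)

```text
time: 10.37
tool_pos: [486.3, 88.4, 224.8]
tcp_rot: [-3.141, -0.0, 0.157]
contact_force: [0.3, 3.6, -4.0]
grip_width: 18.2
```

>>> play_rows(
  moves=[255,0,-1.2,0,0,255,0,-2,0,0,255,0,-2,0,0],
)

```text
time: 10.62
tool_pos: [486.0, 89.7, 225.0]
tcp_rot: [3.141, 0.0, 0.158]
contact_force: [0.2, 1.5, -3.3]
grip_width: 18.7
```

>>> play_rows(
  moves=[255,0,-0.7,0,0,255,0,-0.7,0,0],
)

```text
time: 10.78
tool_pos: [486.0, 90.3, 225.0]
tcp_rot: [3.141, -0.0, 0.158]
contact_force: [-0.1, -0.4, -2.3]
grip_width: 18.2
```

>>> play_rows(
  moves=[255,0,-1,0,0,255,0,-1,0,0],
)

```text
time: 10.95
tool_pos: [485.8, 91.4, 225.0]
tcp_rot: [3.141, -0.0, 0.158]
contact_force: [0.6, -0.1, -2.2]
grip_width: 19.0
```

>>> play_rows(
  moves=[255,0,-1,0,0,255,0,-1,0,0],
)

```text
time: 11.12
tool_pos: [485.6, 92.2, 225.0]
tcp_rot: [3.14, -0.0, 0.158]
contact_force: [-0.5, -2.0, -1.4]
grip_width: 18.3
```

>>> play_rows(
  moves=[255,0,1.5,0,0,255,0,1.5,0,0,255,0,1.5,0,0],
)

```text
time: 11.37
tool_pos: [485.8, 91.1, 224.9]
tcp_rot: [-3.141, -0.0, 0.157]
contact_force: [0.5, 0.5, -1.8]
grip_width: 18.3
```

>>> play_rows(
  moves=[255,-1,0,0,0,255,-1,0,0,0],
)

```text
time: 11.53
tool_pos: [484.7, 91.0, 224.9]
tcp_rot: [-3.142, 0.0, 0.158]
contact_force: [0.2, -0.1, -1.6]
grip_width: 18.2
```

>>> play_rows(
  moves=[255,1,0,0,0,255,2,0,0,0,255,2,0,0,0],
)

```text
time: 11.78
tool_pos: [486.7, 91.2, 224.8]
tcp_rot: [3.141, 0.001, 0.158]
contact_force: [-0.7, 0.1, -1.9]
grip_width: 18.2
```

>>> play_rows(
  moves=[255,-1.1,0.2,0,0,255,-1.1,0.2,0,0,255,-1.1,0.2,1.5,0,255,-1.1,0.2,3,0],
)

```text
time: 12.12
tool_pos: [485.8, 90.9, 221.8]
tcp_rot: [3.141, -0.0, 0.157]
contact_force: [-0.4, 0.3, -2.7]
grip_width: 18.0
```

>>> play_rows(
  moves=[255,0,0,1.5,0,255,0,0,3,0,255,0,0,4.5,0],
)

```text
time: 12.37
tool_pos: [485.7, 90.8, 217.1]
tcp_rot: [3.141, 0.0, 0.158]
contact_force: [0.2, -0.2, -1.3]
grip_width: 18.4
```

>>> play_rows(
  moves=[255,0,0,1.5,0,255,0,0,3,0],
)

```text
time: 12.53
tool_pos: [485.7, 90.8, 214.2]
tcp_rot: [3.142, 0.0, 0.158]
contact_force: [0.1, -0.6, -2.0]
grip_width: 18.4
```

>>> play_rows(
  moves=[255,0,0,1.5,0,255,0,0,3,0],
)

```text
time: 12.7
tool_pos: [485.7, 90.8, 211.2]
tcp_rot: [3.141, -0.0, 0.157]
contact_force: [0.2, 0.1, -1.7]
grip_width: 18.3
```

Free so far. If this is the wide pin, contact should come at about TCP z 207.

>>> play_rows(
  moves=[255,0,0,1,0,255,0,0,2,0],
)

```text
time: 12.87
tool_pos: [485.7, 90.8, 209.3]
tcp_rot: [3.141, 0.0, 0.157]
contact_force: [-0.0, -0.8, -2.1]
grip_width: 18.5
```

>>> play_rows(
  moves=[255,0,0,1,0,255,0,0,2,0],
)

```text
time: 13.03
tool_pos: [485.8, 90.8, 207.4]
tcp_rot: [3.142, -0.0, 0.157]
contact_force: [-1.0, 0.3, -1.3]
grip_width: 18.0
```

>>> play_rows(
  moves=[255,0,0,1,0,255,0,0,2,0],
)

```text
time: 13.2
tool_pos: [485.9, 90.8, 205.6]
tcp_rot: [3.141, -0.001, 0.157]
contact_force: [-0.1, -0.4, 1.3]
grip_width: 18.5
```

>>> play_rows(
  moves=[255,0,0,1,0,255,0,0,2,0,255,0,0,2,0],
)

```text
time: 13.45
tool_pos: [485.9, 90.8, 203.6]
tcp_rot: [3.141, -0.001, 0.157]
contact_force: [-0.2, 0.7, 3.1]
grip_width: 18.3
```

>>> play_rows(
  moves=[255,0,1,0,0,255,0,1.2,0,0],
)

```text
time: 13.62
tool_pos: [486.2, 90.0, 203.7]
tcp_rot: [-3.141, -0.001, 0.157]
contact_force: [0.2, 1.9, 4.4]
grip_width: 18.0
```

>>> play_rows(
  moves=[255,0,-1.2,0,0,255,0,-2.4,0,0,255,0,-2.4,0,0],
)

```text
time: 13.87
tool_pos: [485.6, 91.6, 203.5]
tcp_rot: [3.14, 0.0, 0.158]
contact_force: [-0.0, -1.9, 3.4]
grip_width: 18.5
```

>>> play_rows(
  moves=[255,1,1.2,0,0,255,1.5,1.2,0,0],
)

```text
time: 14.03
tool_pos: [487.0, 91.0, 203.3]
tcp_rot: [-3.142, 0.001, 0.157]
contact_force: [-1.6, 0.0, 3.4]
grip_width: 18.3
```

>>> play_rows(
  moves=[255,-1.5,0,0,0,255,-3,0,0,0,255,-3,0,0,0],
)

```text
time: 14.28
tool_pos: [484.7, 90.8, 203.6]
tcp_rot: [-3.141, -0.002, 0.157]
contact_force: [1.8, 1.3, 3.8]
grip_width: 18.4
```

>>> play_rows(
  moves=[255,1.5,0,0,0,255,1.5,0,0,0,255,1.5,0,0,0],
)

```text
time: 14.53
tool_pos: [485.7, 90.9, 203.3]
tcp_rot: [3.142, 0.0, 0.157]
contact_force: [-0.6, -0.9, 3.9]
grip_width: 17.9
```

Both x and y show a clean ±0.7 mm play against the 24 mm bore. The press held at about 5.5 N all through the search, so the 20 mm ring really stops it and this is the wide pin. I'll hold the light press for over a second.

>>> play_rows(
  moves=[255,0,0,0.5,0,255,0,0,0.5,0,255,0,0,0.5,0,255,0,0,0.5,0,255,0,0,0.5,0,255,0,0,0.5,0,255,0,0,0.5,0,255,0,0,0.5,0],
)

```text
time: 15.2
tool_pos: [485.7, 90.9, 202.9]
tcp_rot: [3.142, -0.0, 0.158]
contact_force: [-0.5, 0.2, 3.9]
grip_width: 18.4
```

>>> play_rows(
  moves=[255,0,0,0,0,255,0,0,0,0,255,0,0,0,0,255,0,0,0,0,255,0,0,0,0,255,0,0,0,0,255,0,0,0,0,255,0,0,0,0],
)

```text
time: 15.87
tool_pos: [485.7, 90.8, 202.9]
tcp_rot: [3.141, 0.0, 0.157]
contact_force: [0.3, 0.3, 4.0]
grip_width: 18.4
```

```bash
python3 go.py; python3 - <<'E'
from plant import bot
import cv2,numpy as np
c=bot.capture("side")["color"][:,:,::-1]; cv2.imwrite("pics/side11.png",c)
cv2.imwrite("pics/z11.png",cv2.resize(c[130:220,220:310],None,fx=6.5,fy=6.5,interpolation=2))
E
```

```text
t 15.87 tcp [485.73  90.82 202.87] rpy [3.1415 0.     0.1575] F [0.28 0.28 4.04] M [ 0.091 -0.015 -0.059] w 18.37
```

View pics/z11.png

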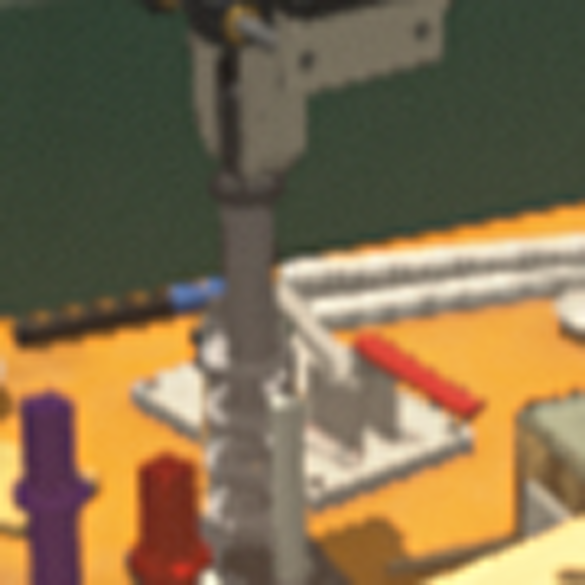

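The pin is about 28 mm down in the stack with the shank vertical (side image, axis about px u=258). I'll withdraw it and carry it to store_wide.

>>> play_rows(
  moves=[255,0,0,-4,0,255,0,0,-12,0,255,0,0,-24,0,255,0,0,-40,0,255,0,0,-55,0,255,0,0,-62,0,255,0,0,-62,0],
)

```text
time: 16.5
tool_pos: [486.2, 90.9, 266.3]
tcp_rot: [3.141, -0.002, 0.158]
contact_force: [-0.3, 0.0, -1.2]
grip_width: 18.1
```

```bash
python3 go.py 445 -143.1 265
```

```text
t 16.5 tcp [486.24  90.88 266.26] rpy [ 3.1412e+00 -2.3000e-03  1.5760e-01] F [-0.28  0.   -1.15] M [ 0.04  -0.032 -0.02 ] w 18.11
shift [-77.44 224.61   1.18] turn 0.0 rows 5.7
```

>>> play_rows(
  moves=[255,-7,20,0,0,255,-18,53,0,0,255,-31,90,0,0,255,-44,128,0,0,255,-57,166,0,0,255,-69,200,0,0,255,-75,218,0,0,255,-77,224.5,0,0],
)

```text
time: 17.17
tool_pos: [443.7, -145.6, 263.8]
tcp_rot: [-3.141, 0.002, 0.154]
contact_force: [0.0, 0.1, -1.9]
grip_width: 18.3
```

>>> play_rows(
  moves=[255,0,0,0,0,255,0,0,0,0,255,0,0,0,0],
)

```text
time: 17.42
tool_pos: [444.9, -141.7, 264.5]
tcp_rot: [-3.141, 0.001, 0.159]
contact_force: [0.4, 0.6, -2.0]
grip_width: 18.4
```

```bash
python3 go.py 445 -143.1 220; python3 - <<'E'
from plant import bot
import cv2,numpy as np
c=bot.capture("side")["color"][:,:,::-1]; cv2.imwrite("pics/side12.png",c)
cv2.imwrite("pics/z12.png",cv2.resize(c[150:270,230:340],None,fx=5,fy=5,interpolation=2))
E
```

```text
t 17.42 tcp [ 444.91 -141.66  264.51] rpy [-3.1406e+00  6.0000e-04  1.5870e-01] F [ 0.44  0.61 -1.97] M [ 0.024 -0.001 -0.034] w 18.38
shift [-0.11  1.47 44.51] turn 0.0 rows 1.1
```

View pics/z12.png

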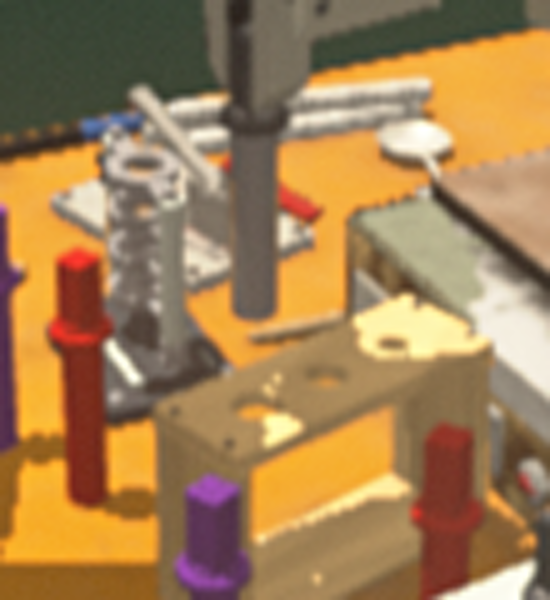

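The pin is straight above the wide hole (side crop (258,408)), and its tip is at (255,315). I'll lower it to just above the plate.

>>> play_rows(
  moves=[255,0,0,0,0,255,0,0,0,0],
)

```text
time: 17.63
tool_pos: [445.1, -142.0, 264.9]
tcp_rot: [-3.142, -0.0, 0.159]
contact_force: [0.5, -0.6, -1.7]
grip_width: 18.4
```

```bash
python3 go.py 445 -143.1 219
```

```text
t 17.63 tcp [ 445.09 -142.    264.94] rpy [-3.1416e+00 -1.0000e-04  1.5920e-01] F [ 0.51 -0.65 -1.68] M [-0.001 -0.056  0.016] w 18.4
shift [-0.27  1.07 45.94] turn 0.0 rows 1.1
```

>>> play_rows(
  moves=[255,0,1,12,0,255,0,1,28,0,255,0,1,40,0,255,0,1,45,0,255,0,1,45,0,255,0,1,45,0],
)

```text
time: 18.13
tool_pos: [445.3, -143.8, 220.3]
tcp_rot: [3.141, -0.0, 0.158]
contact_force: [0.0, -0.9, -2.8]
grip_width: 18.4
```

>>> play_rows(
  moves=[255,0,0,1,0,255,0,0,2,0],
)

```text
time: 18.3
tool_pos: [445.5, -144.1, 218.7]
tcp_rot: [3.14, -0.001, 0.158]
contact_force: [0.6, -0.2, -1.7]
grip_width: 17.9
```

>>> play_rows(
  moves=[255,0,0,1,0,255,0,0,2,0],
)

```text
time: 18.47
tool_pos: [445.2, -144.0, 216.2]
tcp_rot: [3.141, -0.001, 0.157]
contact_force: [-0.1, -0.3, -1.6]
grip_width: 17.9
```

>>> play_rows(
  moves=[255,0,0,1,0,255,0,0,2,0],
)

```text
time: 18.63
tool_pos: [445.1, -143.9, 213.9]
tcp_rot: [3.141, -0.0, 0.157]
contact_force: [0.2, -0.9, -2.2]
grip_width: 18.3
```

>>> play_rows(
  moves=[255,0,-0.6,0.7,0,255,0,-0.6,1.4,0],
)

```text
time: 18.8
tool_pos: [444.9, -143.3, 212.4]
tcp_rot: [3.142, 0.0, 0.157]
contact_force: [0.1, -0.8, -2.0]
grip_width: 18.4
```

>>> play_rows(
  moves=[255,0,0,0.7,0,255,0,0,1.4,0],
)

```text
time: 18.97
tool_pos: [445.0, -143.4, 211.1]
tcp_rot: [3.141, -0.0, 0.158]
contact_force: [1.0, 0.5, -1.5]
grip_width: 18.3
```

>>> play_rows(
  moves=[255,0,0,0.7,0,255,0,0,1.4,0],
)

```text
time: 19.13
tool_pos: [445.0, -143.4, 209.7]
tcp_rot: [3.141, 0.0, 0.157]
contact_force: [0.0, 0.6, -2.7]
grip_width: 18.3
```

>>> play_rows(
  moves=[255,0,0,0.7,0,255,0,0,1.4,0],
)

```text
time: 19.3
tool_pos: [445.0, -143.4, 208.3]
tcp_rot: [3.141, -0.0, 0.157]
contact_force: [0.2, -0.6, -1.7]
grip_width: 18.5
```

It's already below the plate's top with no resistance, so it's in. I'll keep lowering and watch the side forces.

>>> play_rows(
  moves=[255,0,0,2,0,255,0,0,4,0,255,0,0,6,0],
)

```text
time: 19.55
tool_pos: [444.9, -143.4, 202.1]
tcp_rot: [3.142, 0.0, 0.157]
contact_force: [0.2, -1.3, -2.1]
grip_width: 18.2
```

>>> play_rows(
  moves=[255,0,-1.5,0,0,255,0,-1.5,0,0],
)

```text
time: 19.72
tool_pos: [444.6, -141.7, 202.1]
tcp_rot: [-3.141, 0.0, 0.158]
contact_force: [-0.6, -0.0, -1.7]
grip_width: 18.1
```

>>> play_rows(
  moves=[255,0,1.5,0,0,255,0,3,0,0,255,0,3,0,0],
)

```text
time: 19.97
tool_pos: [445.3, -144.7, 202.4]
tcp_rot: [-3.141, -0.0, 0.157]
contact_force: [-0.6, 2.4, -0.7]
grip_width: 18.3
```

>>> play_rows(
  moves=[255,1.5,-1.5,0,0,255,2,-1.5,0,0],
)

```text
time: 20.13
tool_pos: [446.9, -143.0, 202.4]
tcp_rot: [3.141, 0.0, 0.158]
contact_force: [-1.0, -0.3, -2.0]
grip_width: 18.1
```

>>> play_rows(
  moves=[255,-2,0,0,0,255,-4,0,0,0,255,-4,0,0,0],
)

```text
time: 20.38
tool_pos: [443.1, -143.7, 202.4]
tcp_rot: [3.141, -0.001, 0.157]
contact_force: [1.3, -0.2, -2.8]
grip_width: 18.1
```

>>> play_rows(
  moves=[255,2,-0.8,0,0,255,2,-0.8,2,0,255,2,-0.8,8,0,255,2,-0.8,14,0,255,2,-0.8,20,0],
)

```text
time: 20.8
tool_pos: [444.6, -142.5, 181.4]
tcp_rot: [-3.141, 0.001, 0.158]
contact_force: [0.1, -0.0, -2.9]
grip_width: 17.8
```

>>> play_rows(
  moves=[255,0,0,7,0,255,0,0,14,0,255,0,0,21,0,255,0,0,28,0],
)

```text
time: 21.13
tool_pos: [444.7, -142.5, 153.4]
tcp_rot: [-3.141, 0.0, 0.157]
contact_force: [-0.2, -0.9, -2.2]
grip_width: 17.8
```

>>> play_rows(
  moves=[255,0,0,7,0,255,0,0,14,0,255,0,0,20,0,255,0,0,24,0],
)

```text
time: 21.47
tool_pos: [444.6, -142.5, 129.4]
tcp_rot: [-3.141, 0.001, 0.157]
contact_force: [0.4, 0.7, -2.6]
grip_width: 17.6
```

>>> play_rows(
  moves=[255,0,0,4,0,255,0,0,8,0,255,0,0,10.5,0,255,0,0,11,0],
)

```text
time: 21.8
tool_pos: [444.7, -142.5, 118.9]
tcp_rot: [-3.141, 0.0, 0.158]
contact_force: [0.6, -0.5, -2.1]
grip_width: 17.5
```

>>> play_rows(
  moves=[255,0,0,0.7,0,255,0,0,1.4,0],
)

```text
time: 21.97
tool_pos: [445.0, -142.6, 118.1]
tcp_rot: [3.141, -0.0, 0.157]
contact_force: [0.2, 0.2, -1.3]
grip_width: 18.2
```

>>> play_rows(
  moves=[255,0,0,0.6,0,255,0,0,1,0],
)

```text
time: 22.13
tool_pos: [444.9, -142.6, 117.0]
tcp_rot: [3.141, -0.0, 0.158]
contact_force: [0.7, 0.9, -1.7]
grip_width: 18.1
```

>>> play_rows(
  moves=[255,0,0,0.5,0,255,0,0,0.7,0],
)

```text
time: 22.3
tool_pos: [444.9, -142.6, 116.3]
tcp_rot: [3.141, -0.0, 0.158]
contact_force: [-0.0, -0.8, -1.8]
grip_width: 17.9
```

>>> play_rows(
  moves=[255,0,0,0.4,0,255,0,0,0.7,0],
)

```text
time: 22.47
tool_pos: [444.8, -142.6, 115.5]
tcp_rot: [3.141, -0.0, 0.158]
contact_force: [0.2, 0.2, -1.8]
grip_width: 18.0
```

>>> play_rows(
  moves=[255,0,0,0.4,0,255,0,0,0.7,0],
)

```text
time: 22.63
tool_pos: [444.9, -142.6, 115.0]
tcp_rot: [3.141, -0.0, 0.157]
contact_force: [-0.8, 0.4, 3.2]
grip_width: 17.4
```

>>> play_rows(
  moves=[255,0,0,0.3,0,255,0,0,0.5,0],
)

```text
time: 22.8
tool_pos: [445.0, -142.6, 114.9]
tcp_rot: [3.141, -0.0, 0.158]
contact_force: [-1.3, 1.8, 7.2]
grip_width: 17.6
```

The collar is seated. I'll ease the press, release and rise straight up.

>>> play_rows(
  moves=[255,0,0,-0.5,0,200,0,0,-0.5,0,150,0,0,-0.5,0,120,0,0,-0.5,0,120,0,0,-0.5,0,120,0,0,-0.5,0],
)

```text
time: 23.3
tool_pos: [444.9, -142.6, 114.8]
tcp_rot: [3.141, -0.0, 0.157]
contact_force: [0.4, 0.3, -0.7]
grip_width: 41.8
```

```bash
python3 go.py; python3 - <<'E'
from plant import bot
import cv2,numpy as np
c=bot.capture("side")["color"][:,:,::-1]; cv2.imwrite("pics/side13.png",c)
cv2.imwrite("pics/z13.png",cv2.resize(c[150:280,220:340],None,fx=4.5,fy=4.5,interpolation=2))
E
```

```text
t 23.3 tcp [ 444.88 -142.61  114.78] rpy [ 3.1415 -0.      0.1575] F [ 0.38  0.25 -0.73] M [ 0.042  0.012 -0.01 ] w 41.79
```

View pics/z13.png

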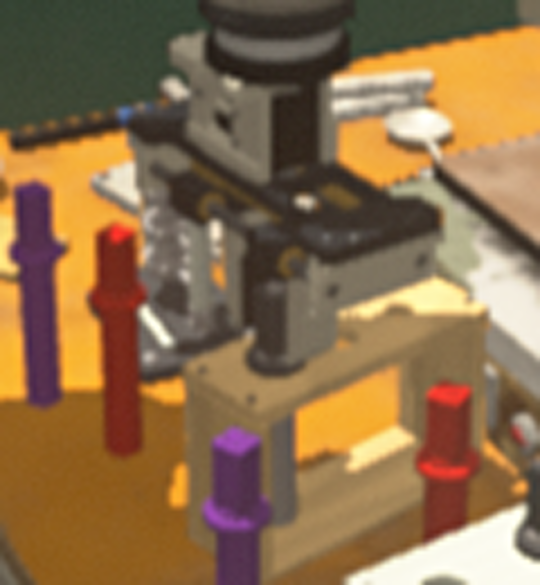

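The pin hangs in the wide hole with its collar (crop (275,358)) on the plate, and the jaws are open around it. I'll retreat straight up.

>>> play_rows(
  moves=[120,0,0,-4,0,120,0,0,-14,0,120,0,0,-30,0,120,0,0,-55,0,120,0,0,-85,0,120,0,0,-110,0,120,0,0,-120,0,120,0,0,-120,0],
)

```text
time: 24.02
tool_pos: [446.1, -143.2, 237.8]
tcp_rot: [3.138, -0.005, 0.158]
contact_force: [0.1, -0.7, -0.1]
grip_width: 48.9
```

>>> play_rows(
  moves=[120,-10,20,0,0,120,-30,55,0,0,120,-50,90,0,0,120,-60,125,0,0,120,-70,150,0,0,120,-70,160,0,0,120,-70,160,0,0,120,-70,160,0,0],
)

```text
time: 24.68
tool_pos: [400.6, -310.8, 233.9]
tcp_rot: [-3.14, 0.001, 0.157]
contact_force: [-0.5, 0.2, 0.1]
grip_width: 48.5
```

```bash
python3 go.py; python3 - <<'E'
from plant import bot
import cv2,numpy as np
c=bot.capture("side")["color"][:,:,::-1]; d=bot.capture("top")["color"][:,:,::-1]
cv2.imwrite("pics/side14.png",c);cv2.imwrite("pics/top14.png",d)
cv2.imwrite("pics/z14.png",cv2.hconcat([cv2.resize(c[150:340,210:400],(400,400),interpolation=2),cv2.resize(d[150:290,210:350],(400,400),interpolation=2)]))
E
```

```text
t 24.68 tcp [ 400.63 -310.83  233.87] rpy [-3.1395e+00  8.0000e-04  1.5680e-01] F [-0.53  0.25  0.14] M [0.046 0.021 0.026] w 48.54
```

View pics/z14.png

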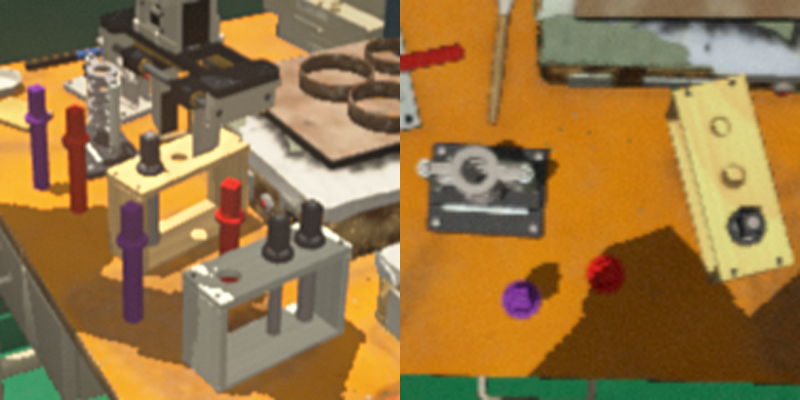

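View pics/top14.png

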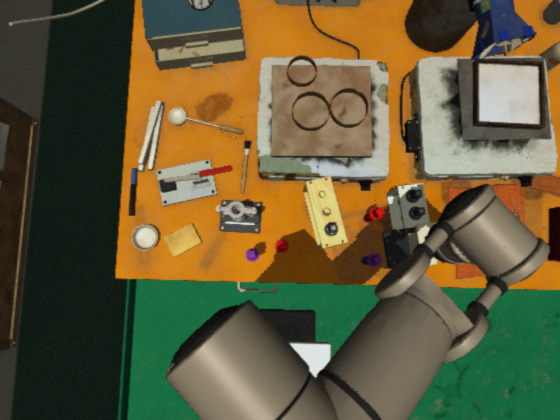

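The pin hangs upright in the store rack's wide hole (top view (332,229)). The two spares still hang in the feed rack, and the look-alikes and bystanders are where they started. I'll let the arm settle and hand in.

>>> play_rows(
  moves=[120,0,0,0,0,120,0,0,0,0,120,0,0,0,0],
)

```text
time: 25.03
tool_pos: [401.1, -310.7, 235.0]
tcp_rot: [3.141, -0.0, 0.159]
contact_force: [-0.6, -0.4, -0.3]
grip_width: 48.6
```

```bash
python3 go.py; python3 -c "
from plant import bot
print(bot.close_job())"
```

```text
t 25.03 tcp [ 401.12 -310.72  235.02] rpy [ 3.1413e+00 -2.0000e-04  1.5890e-01] F [-0.6  -0.42 -0.3 ] M [-0.002 -0.01   0.031] w 48.58
the job is handed in; nothing more can be done
None
```

I gauged the feed_front pin, found it to be the wide (22.6 mm) one, and hung it in the store rack's wide hole. The job was handed in at about 25 s.

- **Gauging:** The pin first caught on the edge of the 24 mm ring, and I felt it into the bore. It then stopped 25 mm lower, on the 20 mm ring. It stayed stopped while I shifted it against the 24 mm bore on all sides, and its sideways play was only about ±0.7 mm. I pressed it there at about 6 N for over a second.
- **Storing:** It went into the hole without catching. The collar met the plate at the same reported TCP height as in the feed rack, about 115 mm.
- **Last checks:** The last pictures show the pin hanging upright with its collar on the plate. The two spares, the look-alikes and the bystanders look unmoved, and the open gripper is clear with the force reading near zero.
- **What disagreed:**
    - The reported TCP height read about 30 mm low against the fingertips in the images, so I set heights from vision and touch.
    - The two cameras differed by up to about 3 mm on the gauge's position.
    - The pictures alone could not settle the pin's thickness (it measured about 21 mm), so its size rests on the feel test.

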